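Clamp the ring clamp in the work rest with the wing knob under its plate

ROBOT

A 6-joint arm with a two-finger parallel gripper is mounted at the origin on a cart in front of the work surface, level with it; the furniture and walls round the work are solid. World frame = base frame: x ahead of the robot, y to its left, z up, the work surface at z = 0. Lengths are in m, angles in degrees, forces in N, time in s.
With the tool pointing down it reaches from about 0.375 to 0.9 m from the base axis. Payload 3.1 kg.
Tool frame: the origin (TCP) lies on the centre line of the jaws, within the pads' length; the fingertips stand 17 mm ahead of it and the grasp point (between the pads) lies 2 mm behind it; z points along the fingers, y is the line along which they close (so a half turn about z gives the same grasp; the last joint's range is limited). The gripper opens to 87 mm and grips with 3 to 60 N. Pads are 19 mm wide; open, the fingers measure 117 mm over their backs; the gripper's body (75 mm by 190 mm) begins 51 mm behind the grasp point.
Start: joints at [67.065, 30.224, 82.088, -0, 67.689, -10.227], TCP at [0.137, 0.61, 0.24] pointing down, gripper open.
Joint ranges: [-176.69, 176.69], [-43.24, 126.21], [12.49, 139.97], [-82, 262], [0, 151.66], [-163.58, 163.58]. Speed limits (degrees/s): [159.86, 159.86, 180, 180, 180, 180].

INTERFACE

Orientations are given as a 3x3 rotation matrix whose columns are the frame's x, y, z axes.
In Python, from rig import bot, imaging, finder gives the robot as it stands. The module is installed in compiled form; this text tells all that it offers.
- The arm moves only by the tool play_rows, never from a script. Its argument "motion" is a list that holds one entry, the list of rows, each a list of 6 numbers: the shift along the tool's x, y, z in m, then the turn, a rotation vector about the tool's x, y, z in degrees. In form: [[[dx, dy, dz, wx, wy, wz], ...]]. A call has 1 to 8 rows; each row is the pose to reach, as a shift and turn from the pose commanded when the call began, along the tool's axes at that moment; what a row does not reach only later rows make up. A row lasts 1/12 s, in which the tool goes at most 41.7 mm and 7.16 degrees, less where a joint would pass 70% of its speed; a pose out of reach is approached as far as the arm can. A call with a gripper value outside its range is refused whole. "fingers" is the finger opening in m, from 0 to 0.087, set as the call begins (left out, the last holds). The fingers move at their own pace and stop on an object; the grip force is fixed at half the most. Time passes only in rows, so rows that repeat a pose let the fingers close. It gives the time, the measured TCP pose, the force, the opening and the grip force at its end, in the units of the state.
- bot.read_state(): the state, without advancing time (a new reading comes with each control period).
- imaging.capture(name): name is "scene" or "side" or "wrist"; returns a dict with "frame" (400x640x3 uint8, red, green, blue), "camera_matrix" (3x3 intrinsics, pixels), "R" (3x3) and "t" (3): a world point X has camera coordinates R X + t. Camera axes: x right, y down, z forward; pixel columns grow to the right and rows downward; lengths in m; the calibration is good to about 2 mm. A picture is of the moment at which its call begins. There is no depth.
- bot.hand_in(): hands the job in; it is judged then, once.
Trained networks look in the newest picture that a camera, given by its name, has taken for a name from the list of things; names that differ only in an ending like _2 or _b are one class to them, and where a whole thing is asked for, a point or a joint stands for the part that bears it (a point fixed in the world has none). Each returns a list of dicts, best first, with "confidence" (0 to 1); they miss things now and then, are a little off and sometimes report something else, mostly with a low value. They report only what shows in the picture. A call takes as long as a camera call. They do not tell look-alikes from the thing itself.
- finder.recognise(camera, name): "at" ([x, y, z] in m, in world coordinates, good to about 4 mm: the middle of the surface that is visible of it).
- finder.outline_of(camera, name): "pixels" (400x640 bool, what is visible of it).
The state is a dict: "time_s": time; "joint_positions": joint angles; "qvel": joint speeds; "tau": joint torques, N m; "position": TCP position; "tcp_rot": TCP orientation; "force": force on the tool from outside, world axes, zero at the start; "moment": the same for the moment, N m; "opening": opening from 0.0 (shut) to 1.0 (fully open); "grasp_force": force on a finger pad.
Only numpy, scipy, OpenCV 4.12 (cv2) and the standard library are available. Lean on these libraries where they do the work, as an engineer would, in place of code of your own. Each camera call takes 0.05 s, during which the arm holds its last target. There are 200 camera calls.

TASK

Lay the wooden ring clamp flat on the plate of the metal work rest, lengthwise between its fence and its jaw and centred on the bed, and let it go. Then turn the wing knob on the underside of the plate until the jaw holds the wood snugly, with about 11 newtons and never 20 or more, so that it stays clamped when you take your hand away.

Things in the scene. Friction and masses are not known exactly. Their poses are not given: they have to be found in the camera images.
- ring_clamp: The loose wooden ring clamp: a plain wooden bar, 26 x 121 x 26 mm, about 65 g, 24 mm wide across the flats that are gripped. Origin: centre of its underside as it lies; its long axis is its own y, z up. Both ends serve alike. Its wood bruises if the jaw presses with 20 N or more.
- work_rest: Fixed metal work rest: foot and column at the rear carry an aluminium plate 180 (x) x 130 (y) x 8 mm that juts out freely towards the robot, its top 106 mm over the bench. Origin: on the bench under the plate's centre; x points away from the robot (front edge at x = -90 mm, column from +55 mm), y left, z up.
- bed (a point): Where the ring clamp's centre belongs (within 25 mm): on the plate's top, work_rest x = +10, y = 0 mm, axes as work_rest. The wood lies lengthwise along x. Fence and jaw are 22 mm high and reach from 15 mm in front of this point to 45 mm behind it, so the wood's front half stands out towards the robot and can be held there from above.
- fence_mark (a point): Fixed mark on the plate where the foot of the fence's face nominally stands: work_rest x = +25, y = -18 mm. The steel fence (14 mm thick, to the right of the bed) is screwed down anew for each job, so its face truly lies up to 4 mm to either side in y: it must be found by feel.
- jaw: Steel jaw left (+y) of the bed. Origin: foot of the middle of its face, on the plate; at y = +21 mm of work_rest at knob = 0. Turning the knob moves it to -y, 20 mm per rad. It is sprung: once it has pushed the wood up to the fence, its force rises 3.5 N for each further mm the knob drives it (70 N per rad). Aim: about 11 N; 6 to 16 N will do.
- knob_axis (a point): Point on the vertical axis of the black wing knob, at mid-height of its wings: 61 mm over the bench, 37 mm under the plate's underside, 15 mm behind the plate's front edge. The wings are one straight bar through the axis, 140 mm long, 10 mm thick, 22 mm high, with a hub of 34 mm diameter.
- wing_tip (a point): Point in the knob's front wing, 62 mm from the axis, 8 mm from the wing's end, at mid-height. This end stands out beyond the plate's front edge and can be pinched or pushed from above. While it moves, a sideways push of about 6.8 N here turns the knob when free, 10.3 N when the jaw presses with 11 N; with the hand stopped 2 to 4 N less is felt, but the rise from free to clamped is much the same.
- knob (a joint): Angle of the wing knob, rad, about the vertical; grows counter-clockwise seen from above (front wing moves from left to right), closing the jaw. Range -0.2 to 1.6; near 0 at the start; at 0.75 the front wing points along work_rest -x. Constant friction torque 0.42 N m, so it stays where left; each newton of jaw force adds 0.020 N m.
There are look-alikes about, which are no part of the job. Several things have the shape of the ring_clamp; the one meant has the colours described above.

How it is judged:
By the outcome, as a careful person would: the job done as asked, in the order asked, and still so for the second after the job is handed in, with the robot touching nothing.
It also fails if it takes over 72 s, if anything falls off the work surface, if the arm or the gripper's body presses on something with over 40 N, if the wrist force passes 120 N, or if a joint passes its speed limit or range.

## Working session

There is one attempt and no reset: what is moved stays moved. The work goes in short steps, Python scripts to look and compute and a tool call to move; the robot and the scene stay as the last step left them, time stands still between calls to the robot, and variables do not carry over. Pictures are saved under pics/ and viewed, at most 10 in all, crops included, and the job is handed in when it is done.

Besides the shell and the picture viewer there is one more tool, called after "Emit:" as name(argument=value, ...), one argument or row to a line, values as JSON. play_rows: Moves the arm, as the interface text tells. Its arguments: {"type":"object","properties":{"motion":{"type":"array"},"fingers":{"type":"number"}},"required":["motion"]}

```bash
mkdir -p pics; cat > h.py <<'E'
import numpy as np, cv2
from rig import bot, imaging, finder
np.set_printoptions(precision=4, suppress=True)
def cap(n): return imaging.capture(n)
def save(c,f,crop=None,s=1):
    im=c["frame"][:,:,::-1]
    if crop: x0,y0,x1,y1=crop; im=im[y0:y1,x0:x1]
    cv2.imwrite("pics/"+f,cv2.resize(im,None,fx=s,fy=s,interpolation=cv2.INTER_CUBIC))
def proj(c,X):
    p=c["camera_matrix"]@(c["R"]@np.asarray(X,float)+c["t"]); return p[:2]/p[2]
def ray(c,uv,z):
    d=c["R"].T@np.linalg.inv(c["camera_matrix"])@np.array([uv[0],uv[1],1.]); o=-c["R"].T@c["t"]
    return o+d*(z-o[2])/d[2]
E
python3 - <<'E'
from h import *
s=bot.read_state()
for k in("time_s","position","tcp_rot","force","opening"): print(k,np.array(s[k]))
ims=[]
for n in("scene","side","wrist"):
    c=cap(n); ims.append(c["frame"])
    print(n,"cam at",-c["R"].T@c["t"])
    for nm in("ring_clamp","work_rest","bed","fence_mark","jaw","knob_axis","wing_tip"):
        for r in finder.recognise(n,nm)[:5]: print(" ",nm,round(r["confidence"],2),np.array(r["at"]),proj(c,r["at"]).round())
    save(c,n+"0.png")
m=np.vstack([cv2.resize(np.hstack(ims[:2]),(800,250)),]);
E
```

```text
time_s 0.0
position [0.1372 0.6091 0.2386]
tcp_rot [[-0.9755  0.22   -0.0008]
 [ 0.22    0.9755 -0.002 ]
 [ 0.0004 -0.0021 -1.    ]]
force [ 0.3978  0.4452 -0.4436]
opening 1.0025618791797661
scene cam at [0.2228 0.8033 0.5099]
  ring_clamp 0.62 [0.4816 0.1975 0.0208] [335. 243.]
  ring_clamp 0.58 [0.4617 0.3442 0.0209] [315. 289.]
  work_rest 0.85 [0.6017 0.0245 0.1061] [319. 168.]
  bed 0.74 [0.6002 0.027  0.1021] [319. 170.]
  jaw 0.68 [0.5988 0.0346 0.122 ] [318. 164.]
  knob_axis 0.96 [0.5979 0.0274 0.1019] [320. 171.]
  wing_tip 0.6 [ 0.4873 -0.0043  0.0655] [364. 186.]
side cam at [0.584  0.9127 0.4944]
  ring_clamp 0.79 [0.4824 0.2007 0.0206] [355. 250.]
  ring_clamp 0.64 [0.4689 0.3496 0.0191] [371. 296.]
  work_rest 0.7 [0.4907 0.0002 0.059 ] [345. 192.]
  work_rest 0.62 [0.6043 0.029  0.1042] [300. 180.]
  bed 0.68 [0.6067 0.0277 0.1037] [299. 180.]
  fence_mark 0.97 [0.6074 0.0317 0.104 ] [298. 181.]
  jaw 0.58 [0.6021 0.0307 0.1217] [301. 174.]
  knob_axis 0.83 [0.6046 0.034  0.1002] [300. 182.]
  wing_tip 0.73 [0.4894 0.0039 0.0609] [346. 192.]
wrist cam at [0.0707 0.6243 0.3843]
```

View pics/scene0.png

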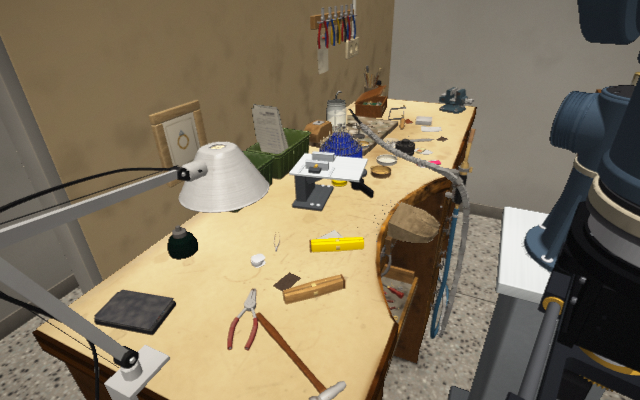

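View pics/side0.png

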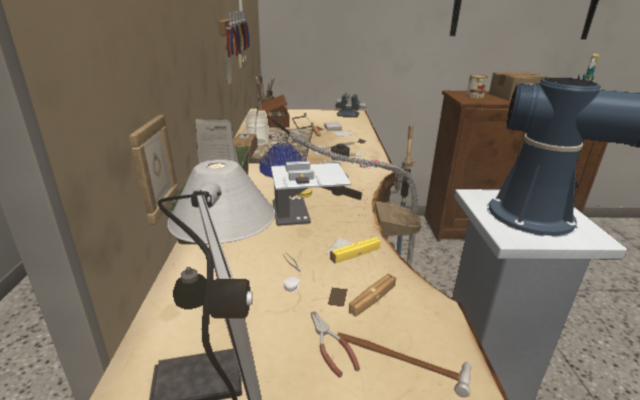

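The scene view shows two bars of the right shape: a yellow one at (336,244) and a brown wooden one at (315,289). The wooden one fits "plain wooden bar". I'll confirm it in a crop and measure its pose.

```bash
cat >> h.py <<'E'
def boxpts(x,y,a,l,w,z0,z1):
    R=np.array([[np.cos(a),-np.sin(a)],[np.sin(a),np.cos(a)]])
    return [np.r_[R@np.array([i*w/2,j*l/2])+[x,y],z] for i in(-1,1) for j in(-1,1) for z in(z0,z1)]
def sil(c,pts):
    m=np.zeros((400,640),np.uint8); h=cv2.convexHull(np.array([proj(c,p) for p in pts],np.float32))
    cv2.fillConvexPoly(m,np.round(h*16).astype(np.int32),1,shift=4); return m.astype(bool)
E
python3 - <<'E'
from h import *
from scipy.optimize import minimize
C=[];M=[];W=[]
for n,t in(("scene",(.4617,.3442)),("side",(.4689,.3496))):
    c=cap(n); best=None
    for o in finder.outline_of(n,"ring_clamp"):
        p=np.array(o["pixels"]); v,u=np.nonzero(p); g=ray(c,(u.mean(),v.mean()),.015)
        print(n,o["confidence"],g,p.sum(),c["frame"][p].mean(0).round())
        if np.hypot(*(g[:2]-t))<.03 and best is None: best=p
    C.append(c);M.append(best)
    for o in finder.outline_of(n,"work_rest")[:1]:
        p=np.array(o["pixels"]); v,u=np.nonzero(p); print("rest",u.min(),u.max(),v.min(),v.max(),p.sum())
    np.save(n+".npy",c["frame"])
def cost(q):
    r=0
    for c,m in zip(C,M):
        if m is None: continue
        s=sil(c,boxpts(q[0],q[1],q[2],.121,.026,0,.026)); r+=1-(s&m).sum()/(s|m).sum()
    return r
rs=[minimize(cost,[.465,.347,a],method="Nelder-Mead",options=dict(initial_simplex=[[.465,.347,a],[.475,.347,a],[.465,.357,a],[.465,.347,a+.2]])) for a in(0,.6,1.2,1.8,2.4)]
r=min(rs,key=lambda r:r.fun); print(r.x,np.degrees(r.x[2]),r.fun)
a=C[0]["frame"][220:310,270:390]; b=C[0]["frame"][140:220,270:390]; d=C[1]["frame"][155:235,250:370]
f=lambda i:cv2.resize(i[:,:,::-1],None,fx=5,fy=5,interpolation=cv2.INTER_CUBIC)
cv2.imwrite("pics/a.png",f(a));cv2.imwrite("pics/b.png",f(b));cv2.imwrite("pics/d.png",f(d))
E
```

```text
scene 0.88 [0.4668 0.3384 0.015 ] 980 [171. 129.  74.]
scene 0.79 [0.4817 0.1923 0.015 ] 722 [225. 195.  13.]
scene 0.16 [ 0.6419 -0.0995  0.015 ] 2928 [145. 145. 142.]
rest 289 373 151 210 3007
side 0.88 [0.4655 0.3406 0.015 ] 845 [161. 129.  90.]
side 0.57 [0.4822 0.1944 0.015 ] 581 [206. 178.  83.]
rest 272 361 162 225 3140
[0.4639 0.3369 2.4407] 139.83941168969812 0.5374485224238584
```

View pics/a.png

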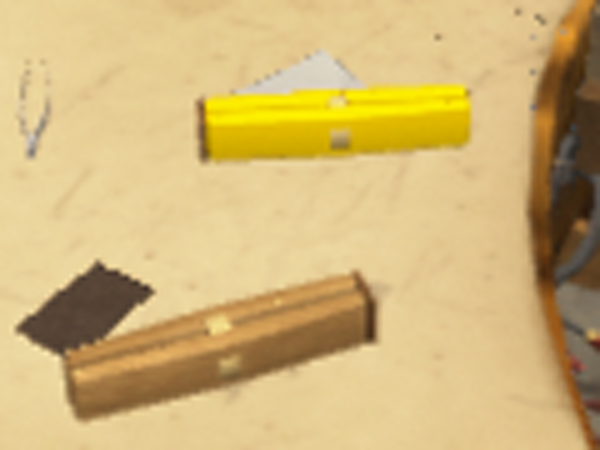

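View pics/b.png

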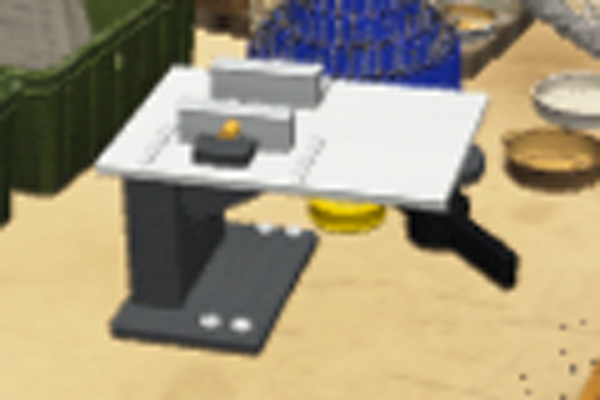

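View pics/d.png

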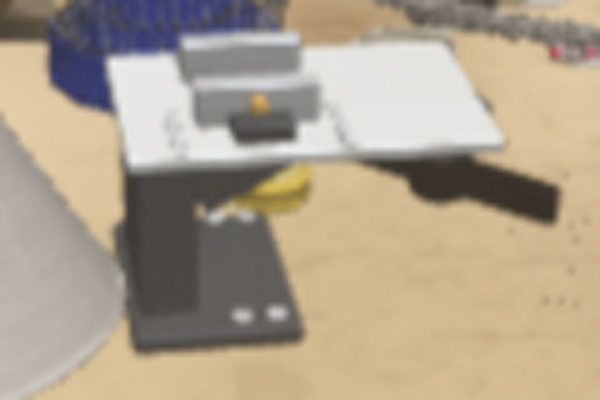

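The crop confirms it: the plain brown wooden bar runs from (284,297) to (345,281), and the yellow one at (336,244) is the look-alike. In both crops the plate's corners show clearly, and the front wing points down-right from the hub.

```bash
python3 - <<'E'
from h import *
from scipy.optimize import minimize, least_squares
cs,cd=cap("scene"),cap("side")
P=[(cs,np.array([(175,66),(488,95),(446,202),(97,168)])/5+[270,140]),(cd,np.array([(108,55),(450,42),(505,145),(130,162)])/5+[250,155])]
L=[(.09,-.065),(-.09,-.065),(-.09,.065),(.09,.065)]
def w(q,p,z): c,s=np.cos(q[2]),np.sin(q[2]); return np.array([q[0]+c*p[0]-s*p[1],q[1]+s*p[0]+c*p[1],z])
def f(q): return np.concatenate([proj(c,w(q,l,.106))-u for c,U in P for l,u in zip(L,U)])
r=least_squares(f,[.6,.03,0]); print("rest",r.x,np.degrees(r.x[2]),f(r.x).reshape(-1,2)); q=r.x
for c,U in P: print([ray(c,u,.106) for u in U])
print("bed",w(q,(.01,0),.106),"fence",w(q,(.025,-.018),.106),"axis",w(q,(-.075,0),.061))
tip=lambda k:w(q,(-.075-.062*np.cos(k-.75),-.062*np.sin(k-.75)),.061)
for k in(-.1,0,.1):print("tip",k,tip(k),proj(cs,tip(k)),proj(cd,tip(k)))
# jaw/ fence
def jawp(y): return w(q,(.025,y),.128)
print("proj fence top",proj(cs,w(q,(.025,-.018),.128)),proj(cs,w(q,(-.005,-.018),.128)),proj(cs,w(q,(.055,-.018),.128)))
print("wood ends",[ray(cs,u,.013) for u in((284,297),(344.5,281.5))])
M=[]
for n,c in(("scene",cs),("side",cd)):
    for o in finder.outline_of(n,"ring_clamp"):
        p=np.array(o["pixels"]); col=c["frame"][p].mean(0)
        if o["confidence"]>.4 and col[0]-col[1]>28 and col[2]>40 and col[1]<160:M.append((c,p));break
print(len(M))
def cost(x): return sum(1-(s&m).sum()/(s|m).sum() for c,m in M for s in [sil(c,boxpts(x[0],x[1],x[2],.121,.026,0,.026))])
best=min((minimize(cost,[.465,.342,a],method="Nelder-Mead",options=dict(initial_simplex=[[.465,.342,a],[.475,.342,a],[.465,.352,a],[.465,.342,a+.15]])) for a in np.arange(0,3.1,.25)),key=lambda r:r.fun)
print("wood",best.x,np.degrees(best.x[2]),best.fun)
# lamp
A=lambda u,v:None
def tri(u,v):
    g=lambda X:np.r_[proj(cs,X)-u,proj(cd,X)-v]
    s=least_squares(g,[.6,.3,.2]); return s.x,s.cost
print("lamp top",tri((218,146),(218,163)),"lamp bottom-right",ray(cs,(268,195),.2),ray(cd,(272,215),.2))
for z in(.1,.2,.3):print(ray(cs,(270,190),z),ray(cd,(273,213),z))
E
```

```text
rest [ 0.5805 -0.0005  0.1573] 9.010356790525329 [[ 0.1032  0.2981]
 [ 1.1679  0.311 ]
 [ 0.4404  0.2528]
 [-0.3182 -0.4789]
 [-0.4747  0.4823]
 [-0.5613  0.1114]
 [ 0.5336 -0.4019]
 [-0.8245  0.2249]]
[array([ 0.6809, -0.0524,  0.106 ]), array([ 0.5054, -0.0796,  0.106 ]), array([0.4829, 0.0488, 0.106 ]), array([0.6571, 0.08  , 0.106 ])]
[array([ 0.6787, -0.0539,  0.106 ]), array([ 0.5003, -0.0796,  0.106 ]), array([0.4829, 0.052 , 0.106 ]), array([0.6575, 0.0766, 0.106 ])]
bed [0.5904 0.0011 0.106 ] fence [ 0.608  -0.0143  0.106 ] axis [ 0.5065 -0.0122  0.061 ]
tip -0.1 [0.4587 0.0274 0.061 ] [370.812 194.68 ] [358.7894 196.6437]
tip 0 [0.455  0.0224 0.061 ] [372.8756 194.0655] [360.0668 195.7795]
tip 0.1 [0.4518 0.0171 0.061 ] [374.7731 193.354 ] [361.1115 194.8599]
proj fence top [322.6691 154.6618] [333.7293 155.6682] [311.7809 153.6711]
wood ends [array([0.5085, 0.3787, 0.013 ]), array([0.4213, 0.2947, 0.013 ])]
2
wood [0.4648 0.3363 2.4847] 142.3640741635694 0.49172282621457253
lamp top (array([0.7506, 0.2156, 0.2176]), np.float64(0.35078461815467943)) lamp bottom-right [0.5488 0.3371 0.2   ] [0.6382 0.3783 0.2   ]
[0.6627 0.1642 0.1   ] [0.6552 0.1882 0.1   ]
[0.5553 0.3201 0.2   ] [0.6372 0.3719 0.2   ]
[0.448 0.476 0.3  ] [0.6191 0.5556 0.3   ]
```

```bash
python3 - <<'E'
from h import *
cs,cd=cap("scene"),cap("side")
from scipy.optimize import least_squares
def tri(u,v):
    s=least_squares(lambda X:np.r_[proj(cs,X)-u,proj(cd,X)-v],[.6,.3,.2]); return s.x,round(s.cost,2)
print("darkbase",tri((135,310),(197,372)),"bracket z0/.1/.2",[ray(cs,(140,372),z) for z in(0,.1,.2)])
for z in(.1,.2,.3,.4): print(z,"scene arm left",ray(cs,(60,205),z),ray(cs,(60,295),z),"side",ray(cd,(230,320),z),ray(cd,(245,398),z))
print("pliers",ray(cs,(252,292),0),"hammer",ray(cs,(262,318),0),ray(cs,(325,390),0))
a,b=ray(cs,(286,303.6),0),ray(cs,(345,288.4),0); print("bottom edge",a,b,np.degrees(np.arctan2(*(a-b)[1::-1])))
s=bot.read_state(); R=np.array(s["tcp_rot"]); p=np.array(s["position"])
c=np.array([.465,.337,0]); L=np.array([np.cos(np.radians(46)),np.sin(np.radians(46)),0])
print("to above",R.T@(np.r_[(c-.03*L)[:2],.20]-p))
E
```

```text
darkbase (array([0.7361, 0.5164, 0.0205]), np.float64(4.36)) bracket z0/.1/.2 [array([0.6406, 0.598 , 0.    ]), array([0.5587, 0.6383, 0.1   ]), array([0.4767, 0.6785, 0.2   ])]
0.1 scene arm left [1.0647 0.4086 0.1   ] [0.785  0.5925 0.1   ] side [0.6884 0.495  0.1   ] [0.6507 0.6151 0.1   ]
0.2 scene arm left [0.8593 0.5049 0.2   ] [0.6478 0.6439 0.2   ] side [0.6619 0.6009 0.2   ] [0.6338 0.6906 0.2   ]
0.3 scene arm left [0.6539 0.6012 0.3   ] [0.5106 0.6953 0.3   ] side [0.6355 0.7068 0.3   ] [0.6169 0.766  0.3   ]
0.4 scene arm left [0.4485 0.6975 0.4   ] [0.3735 0.7468 0.4   ] side [0.609  0.8127 0.4   ] [0.6    0.8415 0.4   ]
pliers [0.5798 0.3811 0.    ] hammer [0.5261 0.4287 0.    ] [0.3669 0.5066 0.    ]
bottom edge [0.504  0.3809 0.    ] [0.4183 0.2992 0.    ] 43.63064620267903
to above [-0.3639 -0.2196  0.0396]
```

Emit:
play_rows(
  motion=[
    [[-0.18,-0.11,0.02,0,0,-28],[-0.18,-0.11,0.02,0,0,-28],[-0.364,-0.22,0.04,0,0,-56.5],[-0.364,-0.22,0.04,0,0,-56.5],[-0.364,-0.22,0.04,0,0,-56.5],[-0.364,-0.22,0.04,0,0,-56.5],[-0.364,-0.22,0.04,0,0,-56.5],[-0.364,-0.22,0.04,0,0,-56.5]],
  ],
  fingers=0.05,
)

```text
time_s: 2.47
position: [0.36, 0.3962, 0.2108]
tcp_rot: [[-0.76, -0.65, 0.0], [-0.65, 0.76, 0.0], [-0.001, 0.0, -1.0]]
force: [1.8, 0.8, 0.5]
opening: 0.589
grasp_force: 0.0
```

Emit:
play_rows(
  motion=[
    [[-0.01,-0.115,0.01,0,0,-3.3],[-0.01,-0.115,0.01,0,0,-3.3],[-0.01,-0.115,0.01,0,0,-3.3],[-0.01,-0.115,0.01,0,0,-3.3],[-0.01,-0.115,0.01,0,0,-3.3],[-0.01,-0.115,0.01,0,0,-3.3]],
  ],
)

```text
time_s: 2.97
position: [0.4402, 0.3162, 0.2006]
tcp_rot: [[-0.726, -0.688, -0.001], [-0.688, 0.726, 0.0], [0.001, 0.001, -1.0]]
force: [-0.6, -0.8, -0.8]
opening: 0.576
grasp_force: 0.0
```

```bash
python3 - <<'E'
from h import *
s=bot.read_state(); p=np.array(s["position"]); R=np.array(s["tcp_rot"]); print(p,np.degrees(np.arctan2(R[1,1],R[0,1])),s["opening"])
c=cap("wrist"); save(c,"w1.png"); print("cam",-c["R"].T@c["t"])
for o in finder.outline_of("wrist","ring_clamp"):
    m=np.array(o["pixels"]); v,u=np.nonzero(m); 
    rect=cv2.minAreaRect(np.c_[u,v].astype(np.float32)); B=cv2.boxPoints(rect)
    print(o["confidence"],m.sum(),c["frame"][m].mean(0).round(),B.round(1).tolist()); print(np.array([ray(c,b,.026) for b in B]))
for r in finder.recognise("wrist","ring_clamp"): print(r)
E
```

```text
[0.4402 0.3162 0.2006] 133.45221348930446 0.5759729966279429
cam [0.3905 0.2694 0.3454]
0.76 1980 [130. 107.  80.] [[301.0, 249.0], [301.0, 153.0], [323.0, 153.0], [323.0, 249.0]]
[[0.5031 0.3543 0.026 ]
 [0.4274 0.2842 0.026 ]
 [0.4123 0.3002 0.026 ]
 [0.4868 0.3715 0.026 ]]
0.6 3418 [169. 145.  73.] [[170.60000610351562, 182.10000610351562], [191.10000610351562, 59.70000076293945], [221.5, 64.80000305175781], [201.10000610351562, 187.1999969482422]]
[[0.5406 0.2078 0.026 ]
 [0.4342 0.1512 0.026 ]
 [0.4181 0.1745 0.026 ]
 [0.5234 0.2337 0.026 ]]
{'at': [0.481, 0.1869, 0.0221], 'confidence': 0.73}
{'at': [0.4585, 0.326, 0.0249], 'confidence': 0.61}
```

View pics/w1.png

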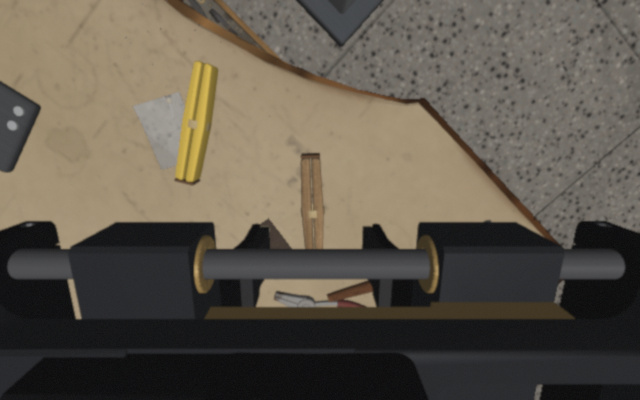

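The wrist view shows the wooden bar from its near end (311,154), with the centre sticker at (313,214), between the fingers (258 and 375). The yellow look-alike is off to the left at (195,125).

```bash
python3 - <<'E'
from h import *
s=bot.read_state(); p=np.array(s["position"]); R=np.array(s["tcp_rot"])
c=cap("wrist")
e=ray(c,(311.5,153.5),.026); m=ray(c,(313,214.5),.026); f=ray(c,(313.5,247),.026)
print(e,m,np.linalg.norm(m-e)); 
for a,b in((e,m),(e,f)): print(np.degrees(np.arctan2(*(b-a)[1::-1])))
d=(f-e)/np.linalg.norm(f-e); ctr=e+d*.0605; g=ctr-.038*d; print("ctr",ctr,"grasp",g)
print("tool shift",R.T@(np.r_[g[:2],.020]-p))
print("TCP proj",proj(c,p+R@[0,0,.17]))
E
```

```text
[0.42   0.2931 0.026 ] [0.4652 0.338  0.026 ] 0.06378639386187139
44.83870430856648
44.655079524498895
ctr [0.463  0.3356 0.026 ] grasp [0.436  0.3089 0.026 ]
tool shift [ 0.0082 -0.0036  0.1808]
TCP proj [315.5622 184.6161]
```

Emit:
play_rows(
  motion=[
    [[0.0075,-0.0035,0.04,0,0,-1.2],[0.0075,-0.0035,0.08,0,0,-1.2],[0.0075,-0.0035,0.12,0,0,-1.2],[0.0075,-0.0035,0.15,0,0,-1.2],[0.0075,-0.0035,0.17,0,0,-1.2],[0.0075,-0.0035,0.18,0,0,-1.2],[0.0075,-0.0035,0.18,0,0,-1.2]],
  ],
)

```text
time_s: 3.75
position: [0.4363, 0.3088, 0.0192]
tcp_rot: [[-0.71, -0.704, -0.003], [-0.704, 0.71, -0.001], [0.003, 0.001, -1.0]]
force: [-0.9, -0.2, -0.5]
opening: 0.572
grasp_force: 0.0
```

Emit:
play_rows(
  motion=[
    [[0,0,0,0,0,0],[0,0,0,0,0,0],[0,0,0,0,0,0],[0,0,0,0,0,0],[0,0,0,0,0,0],[0,0,0,0,0,0]],
  ],
  fingers=0.01,
)

```text
time_s: 4.25
position: [0.4381, 0.3086, 0.0214]
tcp_rot: [[-0.711, -0.703, 0.001], [-0.703, 0.711, 0.001], [-0.001, -0.0, -1.0]]
force: [-1.0, 0.5, 3.9]
opening: 0.244
grasp_force: 30.0
```

Emit:
play_rows(
  motion=[
    [[0,0,-0.01,0,0,0],[0,0,-0.03,0,0,0],[0,0,-0.06,0,0,0],[0,0,-0.1,0,0,0],[0,0,-0.14,0,0,0],[0,0,-0.175,0,0,0],[0,0,-0.175,0,0,0]],
  ],
)

```text
time_s: 4.83
position: [0.4415, 0.3102, 0.2033]
tcp_rot: [[-0.711, -0.704, 0.014], [-0.704, 0.711, 0.006], [-0.014, -0.006, -1.0]]
force: [1.7, 0.8, -0.6]
opening: 0.24
grasp_force: 30.0
```

```bash
python3 - <<'E'
from h import *
s=bot.read_state(); p=np.array(s["position"]); R=np.array(s["tcp_rot"]); print(p,s["opening"],s["grasp_force"],np.degrees(np.arctan2(R[1,1],R[0,1])),s["force"])
print("shift",R.T@(np.array([.5524,-.0019,.195])-p))
c=cap("side"); save(c,"s2.png",(250,130,450,280),4)
E
```

```text
[0.4415 0.3102 0.2033] 0.24016338042526886 29.983823876827955 134.70996748590846 [ 1.7414  0.8158 -0.6448]
shift [ 0.1409 -0.2998  0.008 ]
```

View pics/s2.png

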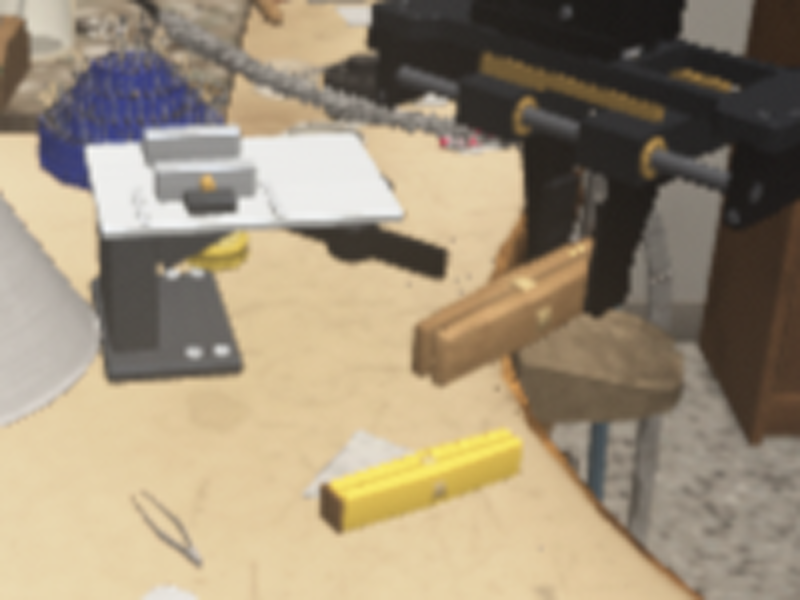

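The side view shows the wood held near its front end, about level, at crop (510,310). The path to the rest is clear.

Emit:
play_rows(
  motion=[
    [[0.008,-0.016,0,0,0,2],[0.022,-0.046,0,0,0,6],[0.036,-0.076,0,0,0,10],[0.05,-0.106,0,0,0,14],[0.064,-0.136,0,0,0,18],[0.078,-0.166,0,0,0,22],[0.092,-0.196,0,0,0,26],[0.106,-0.226,0,0,0,30]],
  ],
)

```text
time_s: 5.55
position: [0.5202, 0.0717, 0.1945]
tcp_rot: [[-0.968, -0.25, -0.003], [-0.25, 0.968, 0.0], [0.003, 0.001, -1.0]]
force: [0.6, 0.1, -1.0]
opening: 0.238
grasp_force: 30.0
```

```bash
cat >> h.py <<'E'
Q=np.array([.5805,-.0005,.1573])
def w(p,z,q=Q): c,s=np.cos(q[2]),np.sin(q[2]); return np.array([q[0]+c*p[0]-s*p[1],q[1]+s*p[0]+c*p[1],z])
def inrest(X,q=Q):
    c,s=np.cos(q[2]),np.sin(q[2]); d=np.asarray(X)[:2]-q[:2]; return np.array([c*d[0]+s*d[1],-s*d[0]+c*d[1]])
def st(target=None,yaw=None):
    s=bot.read_state(); p=np.array(s["position"]); R=np.array(s["tcp_rot"]); ya=np.degrees(np.arctan2(R[1,1],R[0,1]))
    print("t",s["time_s"],"p",p,"rest",inrest(p)*1000,"yaw",ya.round(2),"F",np.array(s["force"]),"op",round(s["opening"]*87,1),"g",round(s["grasp_force"],1),"Rz",R[:,2])
    if target is not None: print("shift",R.T@(np.array(target)-p),"wz",None if yaw is None else round(ya-yaw,2))
    return p,R,s
E
python3 - <<'E'
from h import *
st(w((-.028,.003),.19),99.0)
E
```

```text
t 5.55 p [0.5202 0.0717 0.1945] rest [-48.2196  80.7148] yaw 104.49 F [ 0.5894  0.1409 -0.9655] op 20.7 g 30.0 Rz [-0.0033  0.0003 -1.    ]
shift [-0.0127 -0.0793  0.0044] wz 5.49
```

Emit:
play_rows(
  motion=[
    [[-0.004,-0.024,0,0,0,2],[-0.008,-0.048,0,0,0,4],[-0.011,-0.068,0.002,0,0,5.5],[-0.0125,-0.079,0.004,0,0,5.5],[-0.0125,-0.079,0.004,0,0,5.5],[-0.0125,-0.079,0.004,0,0,5.5],[-0.0125,-0.079,0.004,0,0,5.5]],
  ],
)

```text
time_s: 6.13
position: [0.5521, 0.0012, 0.1911]
tcp_rot: [[-0.987, -0.161, -0.002], [-0.161, 0.987, 0.001], [0.002, 0.001, -1.0]]
force: [-0.7, -0.4, -1.2]
opening: 0.241
grasp_force: 30.0
```

```bash
python3 - <<'E'
from h import *
st(w((-.028,.003),.126),99.0)
c=cap("side"); c2=cap("scene"); 
f=lambda i:cv2.resize(i[:,:,::-1],None,fx=5,fy=5,interpolation=cv2.INTER_CUBIC)
cv2.imwrite("pics/p3.png",np.vstack([f(c["frame"][135:195,260:400]),f(c2["frame"][125:185,280:420])]))
for n in("scene","side"):
    for o in finder.outline_of(n,"ring_clamp")[:3]:
        m=np.array(o["pixels"]); v,u=np.nonzero(m); print(n,o["confidence"],u.min(),u.max(),v.min(),v.max())
E
```

```text
t 6.1333 p [0.5521 0.0012 0.1911] rest [-27.7752   6.0904] yaw 99.25 F [-0.7416 -0.4352 -1.1979] op 21.0 g 30.0 Rz [-0.0024  0.001  -1.    ]
shift [ 0.0001 -0.0032  0.0651] wz 0.25
scene 0.97 301 348 133 145
scene 0.97 309 364 237 251
side 0.62 329 380 238 263
side 0.61 282 332 141 153
```

View pics/p3.png

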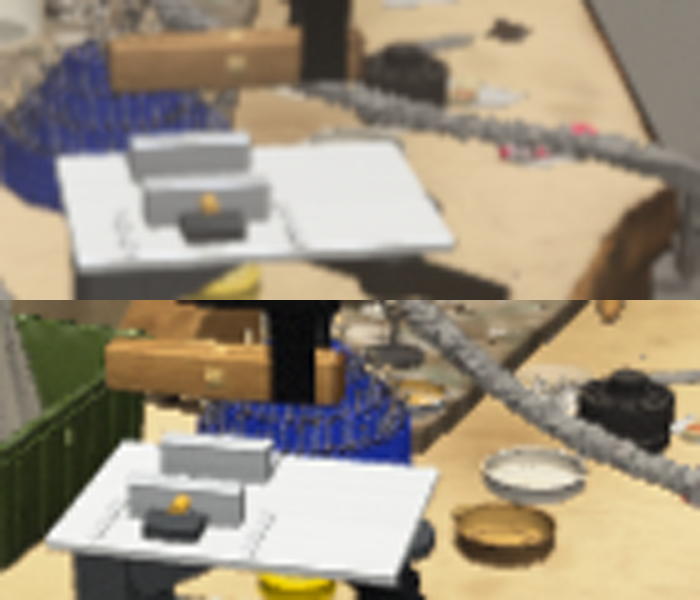

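Both views show the wood level above the plate and the bed, with its side sticker at scene (322.4,140) and side (307,147.4). I'll triangulate to check the offset.

```bash
python3 - <<'E'
from h import *
from scipy.optimize import least_squares
st(w((-.028,.003),.14),99.0)
cs,cd=cap("scene"),cap("side")
def tri(u,v):
    s=least_squares(lambda X:np.r_[proj(cs,X)-u,proj(cd,X)-v],[.6,0,.2]); return s.x,inrest(s.x)*1000,round(s.cost,2)
print("sticker",tri((322.4,140),(307,147.4)))
print("jaw top front",tri((280+244/5,125+188/5),(260+268/5,135+183/5)),"jaw top back",tri((280+128/5,125+182/5),(260+143/5,135+180/5)))
print("fence top front",tri((280+274/5,125+148/5),(260+250/5,135+138/5)),"fence back",tri((280+162/5,125+139/5),(260+128/5,135+138/5)))
E
```

```text
t 6.3333 p [0.5529 0.0011 0.1918] rest [-27.0153   5.9324] yaw 99.29 F [-0.2972 -0.0453  0.362 ] op 20.7 g 30.0 Rz [-0.0003  0.0002 -1.    ]
shift [ 0.001  -0.0029  0.0518] wz 0.29
sticker (array([0.5876, 0.0287, 0.1867]), array([11.6277, 27.7483]), np.float64(0.0))
jaw top front (array([0.5715, 0.0282, 0.1276]), array([-4.3517, 29.6997]), np.float64(0.27)) jaw top back (array([0.6298, 0.0416, 0.1305]), array([55.3006, 33.8412]), np.float64(0.68))
fence top front (array([ 0.58  , -0.0298,  0.1265]), array([ -5.1022, -28.8617]), np.float64(0.0)) fence back (array([ 0.6402, -0.0186,  0.1283]), array([ 56.1574, -27.2142]), np.float64(0.33))
```

Emit:
play_rows(
  motion=[
    [[0,-0.002,0.01,0,0,0.3],[0,-0.004,0.022,0,0,0.3],[0.001,-0.004,0.034,0,0,0.3],[0.001,-0.004,0.034,0,0,0.3],[0.001,-0.004,0.034,0,0,0.3],[0.001,-0.004,0.034,0,0,0.3]],
  ],
)

```text
time_s: 6.93
position: [0.5533, -0.0042, 0.1577]
tcp_rot: [[-0.988, -0.155, 0.0], [-0.155, 0.988, -0.0], [-0.0, -0.0, -1.0]]
force: [0.4, 0.8, -1.0]
opening: 0.24
grasp_force: 30.0
```

```bash
python3 - <<'E'
from h import *
p,R,s=st(w((-.028,.002),.126),99.0)
cs,cd=cap("scene"),cap("side")
for c in(cs,cd):
    ex=[proj(c,w((.010,inrest(p)[1]+.013),p[2]-.007)), proj(c,w((-.005,.021),.128)),proj(c,w((.055,.021),.128))]; print(np.array(ex).round(1))
f=lambda i:cv2.resize(i[:,:,::-1],None,fx=7,fy=7,interpolation=cv2.INTER_CUBIC)
cv2.imwrite("pics/p4.png",np.hstack([f(cd["frame"][135:195,280:336]),f(cs["frame"][125:185,298:354])]))
E
```

```text
t 6.9333 p [ 0.5533 -0.0042  0.1577] rest [-27.4544   0.6451] yaw 98.89 F [ 0.3852  0.8017 -1.0096] op 20.8 g 30.0 Rz [ 0.0003 -0.0001 -1.    ]
shift [0.0006 0.0014 0.0317] wz -0.11
[[324.8 151.6]
 [329.9 161.6]
 [307.3 159.5]]
[[306.6 159.8]
 [313.2 169.5]
 [288.3 170.7]]
```

View pics/p4.png

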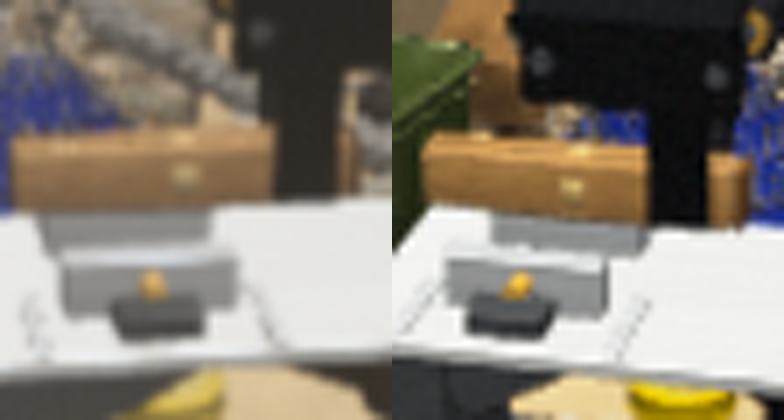

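Side view on the left, scene on the right. The sticker sits at scene (323.7,151.7) and side (306.4,160), which matches the prediction within 1 px, and the wood lies between fence and jaw. Next I lower it.

Emit:
play_rows(
  motion=[
    [[0,0.001,0.005,0,0,0],[0,0.001,0.01,0,0,0],[0,0.001,0.015,0,0,0],[0,0.001,0.02,0,0,0],[0,0.001,0.024,0,0,0],[0,0.001,0.027,0,0,0],[0,0.001,0.027,0,0,0]],
  ],
)

```text
time_s: 7.62
position: [0.5524, -0.0031, 0.1298]
tcp_rot: [[-0.988, -0.155, -0.002], [-0.155, 0.988, 0.0], [0.002, 0.001, -1.0]]
force: [-0.3, 0.4, -1.2]
opening: 0.245
grasp_force: 30.0
```

Emit:
play_rows(
  motion=[
    [[0,0,0.001,0,0,0],[0,0,0.002,0,0,0],[0,0,0.003,0,0,0],[0,0,0.003,0,0,0],[0,0,0.003,0,0,0]],
  ],
)

```text
time_s: 8.03
position: [0.553, -0.0032, 0.1278]
tcp_rot: [[-0.988, -0.155, 0.0], [-0.155, 0.988, -0.0], [-0.0, -0.0, -1.0]]
force: [-0.7, -0.3, -0.8]
opening: 0.243
grasp_force: 30.0
```

```bash
python3 - <<'E'
from h import *
st(w((-.028,.002),.126),99.0)
E
```

```text
t 8.0333 p [ 0.553  -0.0032  0.1278] rest [-27.6108   1.6844] yaw 98.89 F [-0.7235 -0.3406 -0.7757] op 21.1 g 30.0 Rz [ 0.0002 -0.0001 -1.    ]
shift [0.0004 0.0003 0.0018] wz -0.11
```

Emit:
play_rows(
  motion=[
    [[0,-0.0007,0,0,0,0],[0,-0.0014,0,0,0,0],[0,-0.002,0,0,0,0],[0,-0.0025,0,0,0,0],[0,-0.0025,0,0,0,0]],
  ],
)

```text
time_s: 8.45
position: [0.5534, -0.0058, 0.1277]
tcp_rot: [[-0.988, -0.154, 0.0], [-0.154, 0.988, -0.0], [-0.0, -0.0, -1.0]]
force: [-0.3, -0.1, -0.9]
opening: 0.24
grasp_force: 30.0
```

Emit:
play_rows(
  motion=[
    [[0,-0.0005,0,0,0,0],[0,-0.001,0,0,0,0],[0,-0.0015,0,0,0,0],[0,-0.0015,0,0,0,0]],
  ],
)

```text
time_s: 8.78
position: [0.5535, -0.0072, 0.1277]
tcp_rot: [[-0.988, -0.154, -0.0], [-0.154, 0.988, -0.0], [0.0, -0.0, -1.0]]
force: [-0.5, 0.3, -0.9]
opening: 0.244
grasp_force: 30.0
```

Emit:
play_rows(
  motion=[
    [[0,-0.0005,0,0,0,0],[0,-0.001,0,0,0,0],[0,-0.0015,0,0,0,0],[0,-0.0015,0,0,0,0]],
  ],
)

```text
time_s: 9.12
position: [0.5538, -0.0087, 0.1277]
tcp_rot: [[-0.988, -0.154, 0.0], [-0.154, 0.988, -0.0], [-0.0, -0.0, -1.0]]
force: [0.3, 0.2, 1.1]
opening: 0.241
grasp_force: 30.0
```

Emit:
play_rows(
  motion=[
    [[0,-0.0005,0,0,0,0],[0,-0.001,0,0,0,0],[0,-0.001,0,0,0,0]],
  ],
)

```text
time_s: 9.37
position: [0.5539, -0.0097, 0.1277]
tcp_rot: [[-0.988, -0.155, 0.0], [-0.155, 0.988, -0.0], [-0.0, -0.0, -1.0]]
force: [-0.1, 0.6, -1.2]
opening: 0.242
grasp_force: 30.0
```

Emit:
play_rows(
  motion=[
    [[0,-0.0005,0,0,0,0],[0,-0.001,0,0,0,0],[0,-0.001,0,0,0,0]],
  ],
)

```text
time_s: 9.62
position: [0.5541, -0.0106, 0.1277]
tcp_rot: [[-0.988, -0.155, -0.0], [-0.155, 0.988, -0.0], [0.0, -0.0, -1.0]]
force: [0.1, 0.2, 0.1]
opening: 0.239
grasp_force: 30.0
```

Emit:
play_rows(
  motion=[
    [[0,-0.0005,0,0,0,0],[0,-0.001,0,0,0,0],[0,-0.001,0,0,0,0]],
  ],
)

```text
time_s: 9.87
position: [0.5542, -0.0117, 0.1277]
tcp_rot: [[-0.988, -0.155, 0.0], [-0.155, 0.988, -0.0], [0.0, -0.0, -1.0]]
force: [0.3, -0.8, 0.1]
opening: 0.242
grasp_force: 30.0
```

Emit:
play_rows(
  motion=[
    [[0,-0.0005,0,0,0,0],[0,-0.001,0,0,0,0],[0,-0.001,0,0,0,0]],
  ],
)

```text
time_s: 10.12
position: [0.5544, -0.0126, 0.1277]
tcp_rot: [[-0.988, -0.155, 0.0], [-0.155, 0.988, -0.0], [-0.0, -0.0, -1.0]]
force: [-0.8, -1.4, -0.3]
opening: 0.241
grasp_force: 30.0
```

Emit:
play_rows(
  motion=[
    [[0,-0.0005,0,0,0,0],[0,-0.001,0,0,0,0],[0,-0.001,0,0,0,0]],
  ],
)

```text
time_s: 10.37
position: [0.5546, -0.0136, 0.1277]
tcp_rot: [[-0.988, -0.155, 0.0], [-0.155, 0.988, -0.0], [-0.0, -0.0, -1.0]]
force: [-0.8, -0.1, -0.4]
opening: 0.242
grasp_force: 30.0
```

```bash
python3 - <<'E'
from h import *
p,R,s=st()
print(s["moment"])
E
```

```text
t 10.3667 p [ 0.5546 -0.0136  0.1277] rest [-27.6795  -8.8833] yaw 98.89 F [-0.7611 -0.0586 -0.3827] op 21.0 g 30.0 Rz [ 0. -0. -1.]
[ 0.0118 -0.0126  0.0368]
```

Emit:
play_rows(
  motion=[
    [[0,-0.0005,0,0,0,0],[0,-0.001,0,0,0,0],[0,-0.001,0,0,0,0]],
  ],
)

```text
time_s: 10.62
position: [0.5547, -0.0146, 0.1277]
tcp_rot: [[-0.988, -0.154, -0.0], [-0.154, 0.988, -0.0], [0.0, -0.0, -1.0]]
force: [-0.3, 0.6, -1.0]
opening: 0.239
grasp_force: 30.0
```

Emit:
play_rows(
  motion=[
    [[0,-0.0005,0,0,0,0],[0,-0.001,0,0,0,0],[0,-0.001,0,0,0,0]],
  ],
)

```text
time_s: 10.87
position: [0.5549, -0.0156, 0.1277]
tcp_rot: [[-0.988, -0.155, 0.0], [-0.155, 0.988, -0.0], [-0.0, -0.0, -1.0]]
force: [-0.4, 0.2, -0.7]
opening: 0.238
grasp_force: 30.0
```

```bash
python3 - <<'E'
from h import *
p,R,s=st()
print(s["moment"])
cs,cd=cap("scene"),cap("side")
f=lambda i:cv2.resize(i[:,:,::-1],None,fx=7,fy=7,interpolation=cv2.INTER_CUBIC)
cv2.imwrite("pics/p5.png",np.hstack([f(cd["frame"][135:195,280:336]),f(cs["frame"][125:185,298:354])]))
E
```

```text
t 10.8667 p [ 0.5549 -0.0156  0.1277] rest [-27.6631 -10.8852] yaw 98.89 F [-0.3597  0.2349 -0.721 ] op 20.7 g 30.0 Rz [ 0.0001 -0.0001 -1.    ]
[ 0.0351  0.0237 -0.0131]
```

Emit:
play_rows(
  motion=[
    [[0,-0.0005,0,0,0,0],[0,-0.001,0,0,0,0],[0,-0.001,0,0,0,0]],
  ],
)

```text
time_s: 11.22
position: [0.555, -0.0166, 0.1277]
tcp_rot: [[-0.988, -0.155, 0.0], [-0.155, 0.988, -0.0], [-0.0, -0.0, -1.0]]
force: [0.3, 0.2, -0.4]
opening: 0.244
grasp_force: 30.0
```

Emit:
play_rows(
  motion=[
    [[0,-0.0005,0,0,0,0],[0,-0.001,0,0,0,0],[0,-0.001,0,0,0,0]],
  ],
)

```text
time_s: 11.47
position: [0.5552, -0.0176, 0.1277]
tcp_rot: [[-0.988, -0.154, 0.0], [-0.154, 0.988, -0.0], [-0.0, -0.0, -1.0]]
force: [-0.6, 0.5, -0.4]
opening: 0.241
grasp_force: 30.0
```

```bash
python3 - <<'E'
from h import *
p,R,s=st()
print(s["moment"])
cs,cd=cap("scene"),cap("side")
f=lambda i:cv2.resize(i[:,:,::-1],None,fx=7,fy=7,interpolation=cv2.INTER_CUBIC)
cv2.imwrite("pics/p5.png",np.hstack([f(cd["frame"][135:195,280:336]),f(cs["frame"][125:185,298:354])]))
E
```

```text
t 11.4667 p [ 0.5552 -0.0176  0.1277] rest [-27.7012 -12.8942] yaw 98.89 F [-0.5615  0.4866 -0.4195] op 21.0 g 30.0 Rz [ 0.     -0.0001 -1.    ]
[ 0.0475 -0.009   0.03  ]
```

View pics/p5.png

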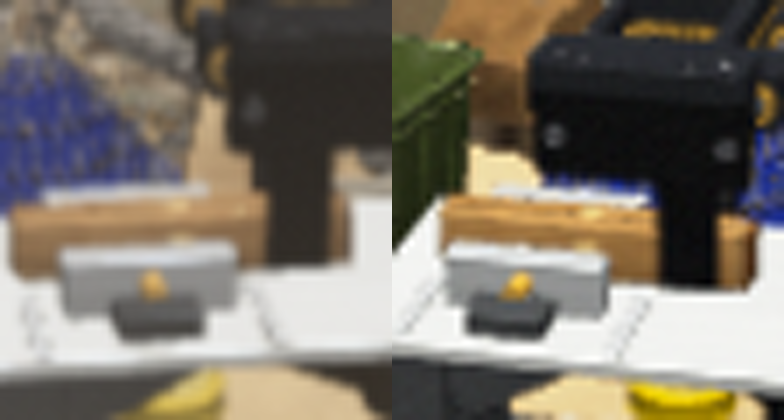

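The last picture shows the wood lying between jaw and fence, with the fence's top edge just visible directly behind it, so contact must be near. I'll keep feeling, after measuring the fence line numerically from the first frames.

```bash
python3 - <<'E'
from h import *
import cv2
for n in("scene","side"):
    c=cap(n); I=np.load(n+".npy").astype(np.float32).mean(2)
    for x in(.0,.02,.04):
        a=[proj(c,w((x,y),.128)) for y in(-.010,-.018,-.022,-.026,-.040)]
        # vertical profile at column of face top
        ys=np.arange(-.045,.0,.002)
        pr=[float(cv2.getRectSubPix(I,(1,1),tuple(map(float,proj(c,w((x,y),.128)))))[0,0]) for y in ys]
        print(n,x,[f"{y*1000:.0f}:{v:.0f}" for y,v in zip(ys,pr)])
        # foot line on plate
        pf=[float(cv2.getRectSubPix(I,(1,1),tuple(map(float,proj(c,w((x,y),.106)))))[0,0]) for y in np.arange(-.030,.012,.002)]
        print("   foot",[f"{y*1000:.0f}:{v:.0f}" for y,v in zip(np.arange(-.030,.012,.002),pf)])
    print("jaw outer top", [f"{y*1000:.0f}:{float(cv2.getRectSubPix(I,(1,1),tuple(map(float,proj(c,w((.025,y),.128)))))[0,0]):.0f}" for y in np.arange(.01,.05,.002)])
    print("plate left edge",[f"{y*1000:.0f}:{float(cv2.getRectSubPix(I,(1,1),tuple(map(float,proj(c,w((-.05,y),.106)))))[0,0]):.0f}" for y in np.arange(.055,.075,.001)])
    print("plate right edge",[f"{y*1000:.0f}:{float(cv2.getRectSubPix(I,(1,1),tuple(map(float,proj(c,w((-.05,y),.106)))))[0,0]):.0f}" for y in np.arange(-.075,-.055,.001)])
E
```

```text
scene 0.0 ['-45:82', '-43:90', '-41:106', '-39:131', '-37:162', '-35:194', '-33:190', '-31:185', '-29:176', '-27:169', '-25:160', '-23:149', '-21:140', '-19:145', '-17:144', '-15:142', '-13:142', '-11:143', '-9:143', '-7:143', '-5:142', '-3:141', '-1:140']
   foot ['-30:208', '-28:219', '-26:232', '-24:232', '-22:234', '-20:237', '-18:238', '-16:238', '-14:238', '-12:238', '-10:238', '-8:238', '-6:239', '-4:238', '-2:238', '0:237', '2:238', '4:236', '6:234', '8:232', '10:229']
scene 0.02 ['-45:100', '-43:119', '-41:141', '-39:164', '-37:185', '-35:199', '-33:210', '-31:219', '-29:217', '-27:213', '-25:208', '-23:197', '-21:178', '-19:160', '-17:144', '-15:143', '-13:143', '-11:143', '-9:143', '-7:143', '-5:143', '-3:142', '-1:140']
   foot ['-30:187', '-28:202', '-26:208', '-24:213', '-22:219', '-20:219', '-18:214', '-16:208', '-14:195', '-12:176', '-10:157', '-8:142', '-6:142', '-4:143', '-2:144', '0:144', '2:144', '4:143', '6:142', '8:140', '10:137']
scene 0.04 ['-45:73', '-43:93', '-41:113', '-39:141', '-37:172', '-35:200', '-33:222', '-31:222', '-29:222', '-27:221', '-25:208', '-
[... 2438 characters left out ...]
35', '6:134', '8:133', '10:131']
jaw outer top ['10:140', '12:145', '14:150', '16:160', '18:170', '20:180', '22:190', '24:199', '26:209', '28:209', '30:205', '32:201', '34:190', '36:175', '38:160', '40:154', '42:156', '44:157', '46:155', '48:152']
plate left edge ['55:225', '56:225', '57:222', '58:218', '59:213', '60:208', '61:203', '62:198', '63:189', '64:179', '65:169', '66:159', '67:150', '68:141', '69:132', '70:124', '71:116', '72:107', '73:99', '74:92']
plate right edge ['-75:174', '-74:178', '-73:182', '-72:187', '-71:192', '-70:197', '-69:202', '-68:207', '-67:212', '-66:217', '-65:219', '-64:220', '-63:221', '-62:223', '-61:224', '-60:225', '-59:226', '-58:226', '-57:226', '-56:226']
```

Emit:
play_rows(
  motion=[
    [[0,-0.0005,0,0,0,0],[0,-0.001,0,0,0,0],[0,-0.001,0,0,0,0]],
  ],
)

```text
time_s: 11.92
position: [0.5553, -0.0185, 0.1277]
tcp_rot: [[-0.988, -0.155, 0.0], [-0.155, 0.988, -0.0], [-0.0, -0.0, -1.0]]
force: [-0.2, 0.5, -0.7]
opening: 0.24
grasp_force: 30.0
```

Emit:
play_rows(
  motion=[
    [[0,-0.0005,0,0,0,0],[0,-0.001,0,0,0,0],[0,-0.001,0,0,0,0]],
  ],
)

```text
time_s: 12.17
position: [0.5553, -0.0189, 0.1277]
tcp_rot: [[-0.988, -0.155, -0.0], [-0.155, 0.988, 0.001], [0.0, 0.001, -1.0]]
force: [0.6, 2.9, 0.9]
opening: 0.237
grasp_force: 30.0
```

Emit:
play_rows(
  motion=[
    [[0,-0.0005,0,0,0,0],[0,-0.001,0,0,0,0],[0,-0.001,0,0,0,0]],
  ],
)

```text
time_s: 12.42
position: [0.5553, -0.0192, 0.1276]
tcp_rot: [[-0.988, -0.155, -0.001], [-0.155, 0.988, 0.002], [0.0, 0.002, -1.0]]
force: [0.6, 5.7, -0.0]
opening: 0.243
grasp_force: 30.1
```

```bash
python3 - <<'E'
from h import *
F=[];
for i in range(6):
    s=bot.read_state(); cap("scene"); F.append(np.r_[s["force"],s["moment"]])
print(np.mean(F,0),np.std(F,0)); st()
E
```

```text
[ 0.2972  5.7134  0.126   1.0071 -0.0115  0.2578] [0.4284 0.3994 0.2548 0.0185 0.017  0.0217]
t 12.7167 p [ 0.5553 -0.0192  0.1276] rest [-27.8467 -14.5435] yaw 98.91 F [ 0.3031  4.9379 -0.2301] op 21.0 g 30.1 Rz [-0.0006  0.0018 -1.    ]
```

Emit:
play_rows(
  motion=[
    [[0,0.0008,0,0,0,0],[0,0.0016,0,0,0,0],[0,0.0018,0.0005,0,0,0],[0,0.0018,0.001,0,0,0],[0,0.0018,0.0015,0,0,0],[0,0.0018,0.002,0,0,0],[0,0.0018,0.002,0,0,0]],
  ],
)

```text
time_s: 13.3
position: [0.5553, -0.0189, 0.1274]
tcp_rot: [[-0.988, -0.155, 0.001], [-0.155, 0.988, -0.0], [-0.0, -0.0, -1.0]]
force: [-3.1, 2.6, 11.8]
opening: 0.239
grasp_force: 30.0
```

Emit:
play_rows(
  motion=[
    [[0,0,0.0005,0,0,0],[0,0,0.001,0,0,0],[0,0,0.001,0,0,0]],
  ],
)

```text
time_s: 13.55
position: [0.5553, -0.0189, 0.1274]
tcp_rot: [[-0.988, -0.155, 0.001], [-0.155, 0.988, -0.001], [-0.001, -0.001, -1.0]]
force: [-6.0, 2.8, 18.3]
opening: 0.241
grasp_force: 30.1
```

Emit:
play_rows(
  motion=[
    [[0,0,-0.001,0,0,0],[0,0,-0.002,0,0,0],[0,0,-0.002,0,0,0],[0,0,-0.002,0,0,0]],
  ],
)

```text
time_s: 13.88
position: [0.5554, -0.0189, 0.1275]
tcp_rot: [[-0.988, -0.155, 0.0], [-0.155, 0.988, -0.0], [-0.0, -0.0, -1.0]]
force: [-2.8, 2.8, 7.9]
opening: 0.237
grasp_force: 30.0
```

Emit:
play_rows(
  motion=[
    [[0,0,0,0,0,0],[0,0,0,0,0,0],[0,0,0,0,0,0],[0,0,0,0,0,0],[0,0,0,0,0,0]],
  ],
  fingers=0.05,
)

```text
time_s: 14.3
position: [0.5554, -0.0189, 0.1264]
tcp_rot: [[-0.988, -0.154, -0.0], [-0.154, 0.988, -0.0], [0.0, -0.0, -1.0]]
force: [1.1, 0.4, 0.5]
opening: 0.521
grasp_force: 0.0
```

Emit:
play_rows(
  motion=[
    [[0,0,-0.01,0,0,0],[0,0,-0.03,0,0,0],[0,0,-0.055,0,0,0],[0.03,0,-0.06,0,0,8],[0.06,0.01,-0.06,0,0,15],[0.085,0.02,-0.06,0,0,22],[0.1,0.03,-0.06,0,0,29],[0.1,0.03,-0.06,0,0,36]],
  ],
)

```text
time_s: 14.97
position: [0.4467, -0.0027, 0.187]
tcp_rot: [[-0.889, 0.458, -0.006], [0.458, 0.889, 0.002], [0.006, -0.001, -1.0]]
force: [-0.7, 0.3, 0.1]
opening: 0.577
grasp_force: 0.0
```

```bash
python3 - <<'E'
from h import *
st(w((-.120,.042),.15),56)
cs,cd=cap("scene"),cap("side")
M=[]
for n,c in(("scene",cs),("side",cd)):
    for r in finder.recognise(n,"ring_clamp")[:3]+finder.recognise(n,"wing_tip")[:2]: print(n,round(r["confidence"],2),np.array(r["at"]),inrest(r["at"])*1000,proj(c,r["at"]).round(1))
    # black wing mask end
    g=c["frame"].max(2)<50; g[:, :] &= True
    print("tip exp",proj(c,w((-.1204,.0423),.061)), proj(c,w((-.1254,.0477),.061)))
    for k in(-.1,0,.1,.2):
        e=w((-.075-.07*np.cos(k-.75),-.07*np.sin(k-.75)),.061); print(k,proj(c,e).round(1))
E
```

```text
t 14.9667 p [ 0.4467 -0.0027  0.187 ] rest [-132.5206   18.7538] yaw 62.75 F [-0.6821  0.3241  0.1067] op 50.2 g 0.0 Rz [-0.0057  0.0016 -1.    ]
shift [0.0034 0.0262 0.037 ] wz 6.75
scene 0.85 [0.4779 0.1965 0.0228] [-70.4728 210.6403] [337.2 242.8]
scene 0.68 [ 0.5791 -0.0043  0.1221] [-1.978  -3.5338] [331.2 159.8]
scene 0.5 [ 0.487  -0.0008  0.0616] [-92.3926  14.3507] [363.8 187.5]
tip exp [372.9033 194.0681] [374.5729 195.3293]
-0.1 [372.6 196.1]
0 [374.9 195.4]
0.1 [377.1 194.6]
0.2 [379.  193.6]
side 0.72 [0.4864 0.2009 0.0203] [-61.3885 213.6544] [353.3 249.7]
side 0.67 [ 0.5876 -0.0044  0.1258] [ 6.4014 -4.9641] [306.9 166.6]
side 0.61 [0.4931 0.0033 0.0622] [-85.7257  17.4445] [344.2 191.8]
tip exp [360.0933 195.7774] [362.6297 196.6159]
-0.1 [361.5 197.6]
0 [363.  196.6]
0.1 [364.1 195.6]
0.2 [365.  194.5]
```

```bash
python3 - <<'E'
from h import *
st(w((-.122,.043),.14),56)
E
```

```text
t 15.2667 p [ 0.4529 -0.0049  0.187 ] rest [-126.6587   15.6776] yaw 63.2 F [ 0.2058 -0.154   0.3354] op 49.9 g 0.0 Rz [ 0.0014 -0.0005 -1.    ]
shift [0.0123 0.0249 0.047 ] wz 7.2
```

Emit:
play_rows(
  motion=[
    [[0.006,0.012,0.01,0,0,4],[0.0123,0.025,0.02,0,0,7.2],[0.0123,0.025,0.037,0,0,7.2],[0.0123,0.025,0.037,0,0,7.2],[0.0123,0.025,0.037,0,0,7.2],[0.0123,0.025,0.037,0,0,7.2],[0.0123,0.025,0.037,0,0,7.2]],
  ],
  fingers=0.026,
)

```text
time_s: 15.85
position: [0.4531, 0.0229, 0.1503]
tcp_rot: [[-0.828, 0.561, 0.002], [0.561, 0.828, -0.0], [-0.002, 0.001, -1.0]]
force: [-0.4, 0.9, 0.4]
opening: 0.303
grasp_force: 0.0
```

```bash
python3 - <<'E'
from h import *
p,R,s=st(w((-.122,.043),.072),56)
c=cap("wrist"); I=c["frame"]
print("proj tip top",proj(c,w((-.122,.043),.072)),proj(c,w((-.126,.0475),.072)))
for r in finder.recognise("wrist","wing_tip")+finder.recognise("wrist","knob_axis"): print(round(r["confidence"],2),np.array(r["at"]),inrest(r["at"])*1000,proj(c,r["at"]))
for o in finder.outline_of("wrist","wing_tip")[:2]:
    m=np.array(o["pixels"]); v,u=np.nonzero(m); print(o["confidence"],m.sum(),u.min(),u.max(),v.min(),v.max())
for z in(.072,): print("img of fingertips mid",proj(c,p+R@[0,0,.017]),proj(c,p+R@[0,0,.068]))
E
```

```text
t 15.85 p [0.4531 0.0229 0.1503] rest [-122.1879   43.1032] yaw 55.88 F [-0.3982  0.9022  0.402 ] op 26.4 g 0.0 Rz [ 0.0016 -0.0004 -1.    ]
shift [-0.0001  0.      0.0783] wz -0.12
proj tip top [316.9567 210.6693] [317.7237 202.7529]
0.82 [0.4657 0.0123 0.0688] [-111.3775   30.6256] [314.569  230.0491]
0.7 [0.4918 0.0074 0.0979] [-86.3673  21.6975] [329.9169 278.702 ]
0.83 713 293 327 205 285
img of fingertips mid [317.2052 243.578 ] [316.9779 214.8834]
```

```bash
python3 - <<'E'
from h import *
p,R,s=st()
c=cap("wrist")
m=np.array(finder.outline_of("wrist","wing_tip")[0]["pixels"])
for v in range(204,232,3):
    u=np.nonzero(m[v])[0]
    if len(u):
        X=ray(c,(u.mean(),v),.072); print(v,u.min(),u.max(),inrest(X)*1000,(R.T@(X-p))*1000)
E
```

```text
t 16.05 p [0.4526 0.0231 0.1502] rest [-122.6504   43.3719] yaw 55.87 F [-0.8451  0.3227 -0.1614] op 26.0 g 0.0 Rz [ 0.0011 -0.0003 -1.    ]
207 315 323 [-123.4887   46.2677] [ 2.675   1.5073 78.2078]
210 313 324 [-122.0719   44.4488] [ 0.3975  1.1489 78.2101]
213 312 325 [-120.3985   42.8876] [-1.8912  1.1539 78.2126]
216 312 325 [-118.7169   41.3186] [-4.1911  1.159  78.215 ]
219 312 325 [-117.0269   39.7418] [-6.5023  1.1641 78.2175]
222 312 325 [-115.3286   38.1573] [-8.8251  1.1692 78.2199]
225 312 324 [-113.8739   36.2956] [-11.1595   0.8055  78.2223]
228 312 324 [-112.1593   34.6946] [-13.5054   0.8097  78.2248]
231 311 324 [-110.6894   32.815 ] [-15.8632   0.4433  78.2271]
```

Emit:
play_rows(
  motion=[
    [[-0.0015,0.001,0.012,0,0,0],[-0.0015,0.001,0.026,0,0,0],[-0.0015,0.001,0.04,0,0,0],[-0.0015,0.001,0.054,0,0,0],[-0.0015,0.001,0.066,0,0,0],[-0.0015,0.001,0.076,0,0,0],[-0.0015,0.001,0.078,0,0,0],[-0.0015,0.001,0.078,0,0,0]],
  ],
)

```text
time_s: 16.82
position: [0.4537, 0.0234, 0.0713]
tcp_rot: [[-0.828, 0.561, -0.001], [0.561, 0.828, 0.0], [0.001, -0.001, -1.0]]
force: [-0.1, -0.4, -0.4]
opening: 0.293
grasp_force: 0.0
```

Emit:
play_rows(
  motion=[
    [[0,0,0,0,0,0],[0,0,0,0,0,0],[0,0,0,0,0,0],[0,0,0,0,0,0],[0,0,0,0,0,0]],
  ],
  fingers=0.0,
)

```text
time_s: 17.23
position: [0.4547, 0.0237, 0.0723]
tcp_rot: [[-0.827, 0.562, 0.002], [0.562, 0.827, 0.0], [-0.002, 0.001, -1.0]]
force: [1.3, 3.7, 2.4]
opening: 0.104
grasp_force: 29.9
```

```bash
python3 - <<'E'
from h import *
p,R,s=st(); print(s["moment"])
E
```

```text
t 17.2333 p [0.4547 0.0237 0.0723] rest [-120.4361   43.5783] yaw 55.84 F [1.3032 3.6628 2.3803] op 9.1 g 29.9 Rz [ 0.002   0.0003 -1.    ]
[ 0.5477 -0.2538 -0.0317]
```

Emit:
play_rows(
  motion=[
    [[-0.0001,-0.0034,0,0,0,-3],[-0.0004,-0.0068,0,0,0,-6],[-0.0008,-0.0102,0,0,0,-9],[-0.0014,-0.0135,0,0,0,-12],[-0.0022,-0.0168,0,0,0,-15],[-0.0032,-0.0201,0,0,0,-18],[-0.0032,-0.0201,0,0,0,-18],[-0.0032,-0.0201,0,0,0,-18]],
  ],
)

```text
time_s: 17.9
position: [0.4448, 0.0051, 0.0722]
tcp_rot: [[-0.96, 0.279, -0.001], [0.279, 0.96, 0.0], [0.001, 0.0, -1.0]]
force: [-1.0, 1.6, 5.2]
opening: 0.112
grasp_force: 30.0
```

```bash
cat >> h.py <<'E'
def fs(n=4):
    out=[]
    for i in range(n):
        s=bot.read_state(); R=np.array(s["tcp_rot"]); p=np.array(s["position"]); out.append(np.r_[R.T@np.array(s["force"]),R.T@np.array(s["moment"]),p,np.degrees(np.arctan2(R[1,1],R[0,1])),s["grasp_force"]]); cap("scene")
    o=np.array(out); m=o.mean(0); print("t",round(s["time_s"],2),"F_tool",m[:3],"sd",o[:,1].std().round(2),"M_tool",m[3:6],"p",m[6:9],"yaw",m[9].round(2),"k~",np.radians(m[9]-56.03).round(3),"g",m[10].round(1),"rest",inrest(m[6:8])*1000)
E
python3 -c "
from h import *
fs()"
```

```text
t 18.05 F_tool [ 1.3225  0.8544 -5.2475] sd 0.42 M_tool [-0.1667  0.236   0.1422] p [0.4447 0.0051 0.0722] yaw 73.83 k~ 0.311 g 30.0 rest [-133.2033   26.7811]
```

Emit:
play_rows(
  motion=[
    [[-0.0001,-0.0035,0,0,0,-3],[-0.0004,-0.007,0,0,0,-6],[-0.0008,-0.0105,0,0,0,-9],[-0.0015,-0.0139,0,0,0,-12],[-0.0023,-0.0173,0,0,0,-15],[-0.0033,-0.0207,0,0,0,-18],[-0.0033,-0.0207,0,0,0,-18],[-0.0033,-0.0207,0,0,0,-18]],
  ],
)

```text
time_s: 18.77
position: [0.4408, -0.0156, 0.0722]
tcp_rot: [[-0.999, -0.032, -0.004], [-0.032, 0.999, 0.001], [0.004, 0.001, -1.0]]
force: [-2.9, -0.6, 6.8]
opening: 0.11
grasp_force: 30.3
```

```bash
python3 -c "
from h import *
fs()
for n in('scene','side'):
    cap(n)
    for r in finder.recognise(n,'jaw')[:2]+finder.recognise(n,'ring_clamp')[:2]: print(n,round(r['confidence'],2),inrest(r['at'])*1000)"
```

```text
t 18.92 F_tool [ 3.4305  0.1516 -7.1298] sd 0.69 M_tool [-0.0349  0.5524  0.2067] p [ 0.4408 -0.0155  0.0722] yaw 91.83 k~ 0.625 g 30.3 rest [-140.3293    7.0352]
scene 0.55 [24.7122 18.5579]
scene 0.95 [-71.2691 209.4504]
scene 0.65 [-12.1447  -0.605 ]
side 0.67 [25.7878 17.6786]
side 0.83 [-3.2776 -3.4289]
side 0.71 [-60.0746 211.7248]
```

Emit:
play_rows(
  motion=[
    [[0.0005,-0.0029,-0.0005,0,0,-2.5],[0.0007,-0.0059,-0.001,0,0,-5],[0.0004,-0.0088,-0.001,0,0,-7.5],[0,-0.0117,-0.001,0,0,-10],[0,-0.0117,-0.001,0,0,-10],[0,-0.0117,-0.001,0,0,-10]],
  ],
)

```text
time_s: 19.77
position: [0.4413, -0.0272, 0.0724]
tcp_rot: [[-0.979, -0.204, -0.004], [-0.204, 0.979, 0.001], [0.004, 0.002, -1.0]]
force: [-4.5, -0.4, -1.2]
opening: 0.107
grasp_force: 30.4
```

```bash
cat >> h.py <<'E'
def T(n=4):
    o=[]
    for i in range(n):
        s=bot.read_state(); R=np.array(s["tcp_rot"]); F=R.T@np.array(s["force"]); M=R.T@np.array(s["moment"]); o.append(np.r_[F,M[2],M[2]+.0674*F[1],np.degrees(np.arctan2(R[1,1],R[0,1]))]); cap("scene")
    o=np.array(o); m=o.mean(0); print("t",round(s["time_s"],2),"F",m[:3],"Mz",m[3],"T",m[4].round(3),"+-",o[:,4].std().round(3),"k",np.radians(m[5]-56.03).round(4),"pos",inrest(s["position"])*1000)
E
python3 -c "
from h import *
T()"
```

```text
t 19.92 F [ 4.5769 -0.0053  1.4346] Mz 0.2457323138455419 T 0.245 +- 0.008 k 0.7992 pos [-141.6134   -4.5602]
```

Emit:
play_rows(
  motion=[
    [[0.0009,-0.0029,0.0003,0,0,-2.5],[0.0008,-0.0059,0.0003,0,0,-5],[0.0008,-0.0059,0.0003,0,0,-5],[0.0008,-0.0059,0.0003,0,0,-5]],
  ],
)

```text
time_s: 20.3
position: [0.4424, -0.0332, 0.0724]
tcp_rot: [[-0.957, -0.289, -0.003], [-0.289, 0.957, 0.001], [0.002, 0.001, -1.0]]
force: [-5.7, -0.4, 0.6]
opening: 0.11
grasp_force: 30.4
```

```bash
python3 -c "
from h import *
T()"
```

```text
t 20.45 F [ 5.0997  1.1171 -0.3146] Mz 0.24224664731395176 T 0.318 +- 0.009 k 0.8862 pos [-141.5858  -10.6175]
```

Emit:
play_rows(
  motion=[
    [[0.0002,-0.0018,0,0,0,-1.5],[0.0005,-0.0035,0,0,0,-3],[0.0005,-0.0035,0,0,0,-3],[0.0005,-0.0035,0,0,0,-3]],
  ],
)

```text
time_s: 20.83
position: [0.4432, -0.0366, 0.0723]
tcp_rot: [[-0.941, -0.339, -0.002], [-0.339, 0.941, 0.001], [0.002, 0.001, -1.0]]
force: [-5.7, 0.7, 0.5]
opening: 0.111
grasp_force: 30.4
```

```bash
python3 -c "
from h import *
T()
for n in('scene','side'):
    cap(n)
    for r in finder.recognise(n,'jaw')[:2]+finder.recognise(n,'ring_clamp')[:2]: print(n,round(r['confidence'],2),inrest(r['at'])*1000)"
```

```text
t 20.98 F [ 4.7985  2.0909 -0.8181] Mz 0.21148087465916404 T 0.352 +- 0.051 k 0.9383 pos [-141.2813  -14.1692]
scene 0.55 [24.6803 10.058 ]
scene 0.76 [-12.1787  -4.6496]
scene 0.69 [-67.7244 208.1794]
side 0.75 [-6.5151 -1.4979]
side 0.67 [-60.3913 212.2813]
```

Emit:
play_rows(
  motion=[
    [[0.0001,-0.0018,0,0,0,-1.5],[0.0003,-0.0035,0,0,0,-3],[0.0003,-0.0035,0,0,0,-3],[0.0003,-0.0035,0,0,0,-3]],
  ],
)

```text
time_s: 21.67
position: [0.4442, -0.04, 0.0724]
tcp_rot: [[-0.922, -0.387, -0.002], [-0.387, 0.922, 0.0], [0.001, 0.001, -1.0]]
force: [-4.5, 0.5, 0.3]
opening: 0.109
grasp_force: 30.5
```

```bash
python3 -c "
from h import *
T(5)"
```

```text
t 21.87 F [ 4.6897  2.4482 -0.8717] Mz 0.2291413424308523 T 0.394 +- 0.043 k 0.9906 pos [-140.7797  -17.6917]
```

Emit:
play_rows(
  motion=[
    [[0.0001,-0.0015,0,0,0,-1.25],[0.0002,-0.0029,0,0,0,-2.5],[0.0002,-0.0029,0,0,0,-2.5],[0.0002,-0.0029,0,0,0,-2.5]],
  ],
)

```text
time_s: 22.25
position: [0.4451, -0.0427, 0.0723]
tcp_rot: [[-0.904, -0.427, -0.002], [-0.427, 0.904, 0.001], [0.001, 0.001, -1.0]]
force: [-4.7, 1.1, 0.5]
opening: 0.112
grasp_force: 30.5
```

```bash
python3 -c "
from h import *
T(5);T(5)"
```

```text
t 22.45 F [ 3.9509  3.2183 -0.4073] Mz 0.24157205887848704 T 0.458 +- 0.048 k 1.0345 pos [-140.3199  -20.427 ]
t 22.7 F [ 4.0813  3.5313 -0.6978] Mz 0.28683583075559405 T 0.525 +- 0.074 k 1.0345 pos [-140.2877  -20.4678]
```

```bash
python3 -c "
from h import *
T(20)
for n in('scene','side'):
    c=cap(n)
    I=c['frame'].astype(np.float32).mean(2)
    for x in(.015,.03):
        print(n,x,[f'{y*1000:.0f}:{float(cv2.getRectSubPix(I,(1,1),tuple(map(float,proj(c,w((x,y),.128)))))[0,0]):.0f}' for y in np.arange(-.03,.03,.002)])"
```

```text
t 23.7 F [ 3.9804  3.1827 -0.839 ] Mz 0.23417402170123763 T 0.449 +- 0.023 k 1.0345 pos [-140.3187  -20.4252]
scene 0.015 ['-30:210', '-28:198', '-26:186', '-24:180', '-22:185', '-20:191', '-18:199', '-16:189', '-14:177', '-12:166', '-10:162', '-8:162', '-6:161', '-4:164', '-2:182', '0:201', '2:221', '4:226', '6:227', '8:226', '10:217', '12:200', '14:182', '16:167', '18:159', '20:154', '22:150', '24:151', '26:151', '28:152']
scene 0.03 ['-30:204', '-28:202', '-26:187', '-24:172', '-22:158', '-20:152', '-18:151', '-16:149', '-14:149', '-12:153', '-10:157', '-8:161', '-6:164', '-4:167', '-2:171', '0:182', '2:200', '4:216', '6:228', '8:228', '10:227', '12:226', '14:205', '16:180', '18:154', '20:149', '22:154', '24:155', '26:152', '28:148']
side 0.015 ['-30:186', '-28:180', '-26:174', '-24:169', '-22:166', '-20:163', '-18:161', '-16:160', '-14:160', '-12:158', '-10:159', '-8:161', '-6:162', '-4:164', '-2:172', '0:180', '2:188', '4:196', '6:204', '8:212', '10:212', '12:208', '14:203', '16:193', '18:177', '20:162', '22:149', '24:147', '26:145', '28:143']
side 0.03 ['-30:182', '-28:179', '-26:176', '-24:168', '-22:161', '-20:153', '-18:150', '-16:151', '-14:151', '-12:152', '-10:154', '-8:156', '-6:159', '-4:165', '-2:172', '0:179', '2:189', '4:200', '6:210', '8:214', '10:211', '12:207', '14:200', '16:183', '18:166', '20:151', '22:150', '24:150', '26:149', '28:149']
```

Emit:
play_rows(
  motion=[
    [[0,0,0,0,0,0],[0,0,0,0,0,0],[0,0,0,0,0,0],[0,0,0,0,0,0]],
  ],
  fingers=0.03,
)

```text
time_s: 24.18
position: [0.4483, -0.0439, 0.0728]
tcp_rot: [[-0.903, -0.429, 0.005], [-0.429, 0.903, -0.002], [-0.003, -0.004, -1.0]]
force: [0.1, -0.1, -1.0]
opening: 0.305
grasp_force: 0.0
```

Emit:
play_rows(
  motion=[
    [[0,0,-0.01,0,0,0],[0,0,-0.03,0,0,0],[0,0,-0.06,0,0,0],[0,0,-0.09,0,0,0],[0,0,-0.12,0,0,0],[0,0,-0.13,0,0,0],[0,0,-0.13,0,0,0],[0,0,-0.13,0,0,0]],
  ],
)

```text
time_s: 24.85
position: [0.4469, -0.0434, 0.203]
tcp_rot: [[-0.903, -0.429, 0.003], [-0.429, 0.903, -0.001], [-0.002, -0.002, -1.0]]
force: [0.0, 1.0, -0.1]
opening: 0.344
grasp_force: 0.0
```

```bash
python3 - <<'E'
from h import *
p,R,s=st()
for n in("scene","side"):
    c=cap(n); I0=np.load(n+".npy"); I1=c["frame"]; np.save(n+"1.npy",I1)
    a=[proj(c,w(q,z)) for q in((-.01,.045),(.06,.045),(-.01,.015),(.06,.015)) for z in(.106,.13)]
    for r in finder.recognise(n,"ring_clamp")[:2]: print(n,r["confidence"],inrest(r["at"])*1000,r["at"])
    # sub-pixel jaw shift: match template of jaw's outer face + lever
    g0=cv2.cvtColor(I0,cv2.COLOR_RGB2GRAY); g1=cv2.cvtColor(I1,cv2.COLOR_RGB2GRAY)
    uv=proj(c,w((.025,.036),.118)); x,y=map(int,uv.round()); t=g0[y-5:y+7,x-14:x+15]
    S=8; up=lambda i:cv2.resize(i,None,fx=S,fy=S,interpolation=cv2.INTER_CUBIC)
    sr=g1[y-14:y+12,x-24:x+25]; r=cv2.matchTemplate(up(sr),up(t),cv2.TM_CCOEFF_NORMED); _,mx,_,l=cv2.minMaxLoc(r)
    d=np.array([l[0]/S-10,l[1]/S-9]); pr=(proj(c,w((.025,.016),.118))-uv)/20
    print(n,"jaw shift px",d,"score",round(mx,3),"px/mm",pr,"mm",(d@pr)/(pr@pr))
# wing angle from wrist
c=cap("wrist"); R=np.array(s["tcp_rot"])
for o in finder.outline_of("wrist","wing_tip")[:1]:
    m=np.array(o["pixels"]); v,u=np.nonzero(m); print(o["confidence"],m.sum(),v.min(),v.max())
    P=[]
    for vv in range(v.min()+4,v.max()-3,2):
        uu=np.nonzero(m[vv])[0]
        if 6<len(uu)<40: P.append(ray(c,(uu.mean(),vv),.072)[:2])
    P=np.array(P); dxy=cv2.fitLine(P.astype(np.float32),cv2.DIST_HUBER,0,.01,.001).ravel(); print("wing dir deg",np.degrees(np.arctan2(dxy[1],dxy[0])),len(P))
E
```

```text
t 24.85 p [ 0.4469 -0.0434  0.203 ] rest [-138.6767  -21.4837] yaw 115.38 F [ 0.0017  1.023  -0.132 ] op 30.0 g 0.0 Rz [ 0.0031 -0.0012 -1.    ]
scene 0.94 [-67.5507 211.1893] [0.4807, 0.1975, 0.0238]
scene 0.68 [-12.4219  -2.991 ] [0.5687, -0.0054, 0.1279]
scene jaw shift px [ 2.    -3.125] score 0.8 px/mm [ 0.1106 -0.1594] mm 19.109323987736165
side 0.66 [-60.0228 211.4128] [0.4881, 0.1989, 0.0179]
side 0.58 [-7.957  -4.2054] [0.5733, -0.0059, 0.1268]
side jaw shift px [-1.375 -3.125] score 0.843 px/mm [-0.0572 -0.1634] mm 19.657878352470217
0.78 687 190 248
wing dir deg 21.119154 26
```

```bash
python3 - <<'E'
from h import *
p,R,s=st()
c=cap("wrist")
m=np.array(finder.outline_of("wrist","wing_tip")[0]["pixels"]); v,u=np.nonzero(m)
for vv in range(v.min(),v.max(),6):
    uu=np.nonzero(m[vv])[0]; X=ray(c,(uu.mean(),vv),.072); print(vv,uu.min(),uu.max(),(R.T@(X-p))*1000)
E
```

```text
t 25.15 p [ 0.4455 -0.043   0.2013] rest [-139.9835  -20.7908] yaw 115.38 F [-0.243  -0.0758  0.0685] op 29.8 g 0.0 Rz [-0.0023  0.0008 -1.    ]
190 314 317 [  4.0173  -0.356  129.3078]
196 311 321 [ -1.4348   0.0857 129.2992]
202 310 320 [ -6.9389  -0.8022 129.2882]
208 310 320 [-12.4961  -0.8052 129.2787]
214 309 319 [-18.1069  -1.706  129.2675]
220 309 318 [-23.7723  -2.1645 129.257 ]
226 308 318 [-29.4931  -2.6275 129.2464]
232 307 317 [-35.2699  -3.5506 129.2349]
238 307 317 [-41.1039  -3.5671 129.2249]
244 302 318 [-46.9952  -5.4241 129.2115]
```

Emit:
play_rows(
  motion=[
    [[0,-0.0005,0.03,0,0,0],[0,-0.0005,0.06,0,0,0],[0,-0.0005,0.085,0,0,0],[0,-0.0005,0.105,0,0,0],[0,-0.0005,0.12,0,0,0],[0,-0.0005,0.129,0,0,0],[0,-0.0005,0.129,0,0,0]],
  ],
)

```text
time_s: 25.83
position: [0.4453, -0.0433, 0.0717]
tcp_rot: [[-0.904, -0.429, -0.004], [-0.429, 0.904, 0.001], [0.003, 0.003, -1.0]]
force: [0.3, -0.1, 0.5]
opening: 0.341
grasp_force: 0.0
```

Emit:
play_rows(
  motion=[
    [[0,0,0,0,0,0],[0,0,0,0,0,0],[0,0,0,0,0,0],[0,0,0,0,0,0]],
  ],
  fingers=0.0,
)

```text
time_s: 26.17
position: [0.4463, -0.0431, 0.0742]
tcp_rot: [[-0.904, -0.428, 0.001], [-0.428, 0.904, 0.001], [-0.001, 0.0, -1.0]]
force: [1.5, 8.7, 2.4]
opening: 0.125
grasp_force: 3.5
```

```bash
python3 -c "
from h import *
T(6);st()"
```

```text
t 26.42 F [-2.9218  4.6897 -3.7763] Mz 0.14948754802632683 T 0.466 +- 0.063 k 1.0344 pos [-139.2468  -20.7818]
t 26.4667 p [ 0.4462 -0.0428  0.0741] rest [-139.2379  -20.7646] yaw 115.3 F [0.0439 5.8835 4.6037] op 9.4 g 30.0 Rz [ 0.0007  0.0009 -1.    ]
```

Emit:
play_rows(
  motion=[
    [[-0.0001,0.0047,0,0,0,4],[-0.0007,0.0093,0,0,0,8],[-0.0015,0.0139,0,0,0,12],[-0.0026,0.0185,0,0,0,16],[-0.0041,0.0229,0,0,0,20],[-0.0058,0.0273,0,0,0,24],[-0.0058,0.0273,0,0,0,24],[-0.0058,0.0273,0,0,0,24]],
  ],
)

```text
time_s: 27.13
position: [0.4417, -0.0174, 0.0741]
tcp_rot: [[-1.0, -0.026, 0.004], [-0.026, 1.0, -0.002], [-0.004, -0.002, -1.0]]
force: [1.8, -2.5, 4.9]
opening: 0.111
grasp_force: 29.7
```

Emit:
play_rows(
  motion=[
    [[0,-0.0018,0,0,0,-1.5],[-0.0001,-0.0035,0,0,0,-3],[-0.0002,-0.0053,0,0,0,-4.5],[-0.0004,-0.007,0,0,0,-6],[-0.0004,-0.007,0,0,0,-6],[-0.0004,-0.007,0,0,0,-6]],
  ],
)

```text
time_s: 27.63
position: [0.4419, -0.0233, 0.0741]
tcp_rot: [[-0.992, -0.128, 0.004], [-0.128, 0.992, 0.0], [-0.004, -0.0, -1.0]]
force: [2.7, 2.7, 5.5]
opening: 0.109
grasp_force: 29.8
```

```bash
python3 -c "
from h import *
T(8)"
```

```text
t 27.98 F [-3.4068  2.7772 -5.8955] Mz 0.09670296656898036 T 0.284 +- 0.042 k 0.7218 pos [-140.474    -0.8289]
```

Emit:
play_rows(
  motion=[
    [[0,-0.0018,0,0,0,-1.5],[-0.0001,-0.0035,0,0,0,-3],[-0.0001,-0.0035,0,0,0,-3],[-0.0001,-0.0035,0,0,0,-3]],
  ],
)

```text
time_s: 28.37
position: [0.4422, -0.0267, 0.0741]
tcp_rot: [[-0.984, -0.18, 0.003], [-0.18, 0.984, 0.0], [-0.003, -0.0, -1.0]]
force: [3.4, 2.7, 5.5]
opening: 0.113
grasp_force: 29.8
```

```bash
python3 -c "
from h import *
T(8)"
```

```text
t 28.72 F [-3.1441  2.9173 -5.6119] Mz 0.08558634720228267 T 0.282 +- 0.039 k 0.774 pos [-140.6687   -4.1975]
```

Emit:
play_rows(
  motion=[
    [[0,-0.0018,0,0,0,-1.5],[-0.0001,-0.0035,0,0,0,-3],[-0.0001,-0.0035,0,0,0,-3],[-0.0001,-0.0035,0,0,0,-3]],
  ],
)

```text
time_s: 29.1
position: [0.4427, -0.03, 0.0741]
tcp_rot: [[-0.973, -0.231, 0.003], [-0.231, 0.973, 0.0], [-0.003, -0.0, -1.0]]
force: [1.5, 2.9, 5.8]
opening: 0.109
grasp_force: 29.8
```

```bash
python3 -c "
from h import *
T(8)"
```

```text
t 29.45 F [-2.8068  2.6355 -5.7097] Mz 0.1313225450423376 T 0.309 +- 0.062 k 0.8263 pos [-140.7131   -7.5989]
```

Emit:
play_rows(
  motion=[
    [[0,-0.0018,0,0,0,-1.5],[-0.0001,-0.0035,0,0,0,-3],[-0.0001,-0.0035,0,0,0,-3],[-0.0001,-0.0035,0,0,0,-3]],
  ],
)

```text
time_s: 29.83
position: [0.4434, -0.0334, 0.0741]
tcp_rot: [[-0.959, -0.282, 0.002], [-0.282, 0.959, 0.001], [-0.002, -0.0, -1.0]]
force: [1.7, 2.9, 6.0]
opening: 0.108
grasp_force: 29.9
```

```bash
python3 -c "
from h import *
T(8)"
```

```text
t 30.18 F [-2.3171  2.522  -6.3385] Mz 0.15439164184573823 T 0.324 +- 0.047 k 0.8786 pos [-140.6079  -10.9728]
```

Emit:
play_rows(
  motion=[
    [[0,-0.0018,0,0,0,-1.5],[-0.0001,-0.0035,0,0,0,-3],[-0.0001,-0.0035,0,0,0,-3],[-0.0001,-0.0035,0,0,0,-3]],
  ],
)

```text
time_s: 30.57
position: [0.4442, -0.0366, 0.0741]
tcp_rot: [[-0.943, -0.332, 0.002], [-0.332, 0.943, 0.001], [-0.002, 0.0, -1.0]]
force: [1.7, 3.3, 7.5]
opening: 0.111
grasp_force: 29.9
```

```bash
python3 -c "
from h import *
T(8)"
```

```text
t 30.92 F [-2.2915  2.6194 -6.8472] Mz 0.14606570159021667 T 0.323 +- 0.03 k 0.931 pos [-140.2802  -14.3404]
```

Emit:
play_rows(
  motion=[
    [[0,-0.0018,0,0,0,-1.5],[-0.0001,-0.0035,0,0,0,-3],[-0.0001,-0.0035,0,0,0,-3],[-0.0001,-0.0035,0,0,0,-3]],
  ],
)

```text
time_s: 31.3
position: [0.4451, -0.0398, 0.0741]
tcp_rot: [[-0.925, -0.38, 0.001], [-0.38, 0.925, 0.001], [-0.001, 0.001, -1.0]]
force: [1.4, 2.6, 7.0]
opening: 0.111
grasp_force: 30.0
```

```bash
python3 -c "
from h import *
T(8)"
```

```text
t 31.65 F [-2.3453  2.7707 -7.1231] Mz 0.19001136387114834 T 0.377 +- 0.042 k 0.9832 pos [-139.8481  -17.5636]
```

Emit:
play_rows(
  motion=[
    [[0,-0.0018,0,0,0,-1.5],[-0.0001,-0.0035,0,0,0,-3],[-0.0001,-0.0035,0,0,0,-3],[-0.0001,-0.0035,0,0,0,-3]],
  ],
)

```text
time_s: 32.03
position: [0.4462, -0.0427, 0.0741]
tcp_rot: [[-0.904, -0.428, 0.0], [-0.428, 0.904, 0.001], [-0.001, 0.001, -1.0]]
force: [1.1, 3.6, 6.7]
opening: 0.111
grasp_force: 30.1
```

```bash
python3 -c "
from h import *
T(8)"
```

```text
t 32.38 F [-2.287   3.0944 -7.5213] Mz 0.20836404945765963 T 0.417 +- 0.051 k 1.0354 pos [-139.2325  -20.6773]
```

Emit:
play_rows(
  motion=[
    [[0,-0.0018,0,0,0,-1.5],[-0.0001,-0.0035,0,0,0,-3],[-0.0001,-0.0035,0,0,0,-3],[-0.0001,-0.0035,0,0,0,-3]],
  ],
)

```text
time_s: 32.77
position: [0.4474, -0.0456, 0.0741]
tcp_rot: [[-0.88, -0.475, -0.001], [-0.475, 0.88, 0.002], [-0.0, 0.002, -1.0]]
force: [0.6, 4.0, 7.0]
opening: 0.112
grasp_force: 30.2
```

```bash
python3 -c "
from h import *
T(20)"
```

```text
t 33.72 F [-2.2552  3.6754 -7.9691] Mz 0.23467812179038025 T 0.482 +- 0.043 k 1.0876 pos [-138.5467  -23.6951]
```

Emit:
play_rows(
  motion=[
    [[0,-0.0006,0,0,0,-0.5],[0,-0.0012,0,0,0,-1],[0,-0.0012,0,0,0,-1]],
  ],
)

```text
time_s: 34.02
position: [0.4477, -0.0464, 0.074]
tcp_rot: [[-0.872, -0.49, -0.001], [-0.49, 0.872, 0.002], [-0.0, 0.003, -1.0]]
force: [1.2, 6.0, 8.1]
opening: 0.108
grasp_force: 30.3
```

```bash
python3 -c "
from h import *
T(12)"
```

```text
t 34.57 F [-3.0254  4.5833 -8.4773] Mz 0.24142239002130675 T 0.55 +- 0.033 k 1.1048 pos [-138.3347  -24.5445]
```

Emit:
play_rows(
  motion=[
    [[0,0,0,0,0,0],[0,0,0,0,0,0],[0,0,0,0,0,0],[0,0,0,0,0,0]],
  ],
  fingers=0.03,
)

```text
time_s: 34.95
position: [0.4482, -0.0477, 0.0733]
tcp_rot: [[-0.871, -0.491, -0.001], [-0.491, 0.871, 0.0], [0.0, 0.0, -1.0]]
force: [-0.1, 0.1, -0.2]
opening: 0.309
grasp_force: 0.0
```

Emit:
play_rows(
  motion=[
    [[0,0,-0.01,0,0,0],[0,0,-0.03,0,0,0],[0,0,-0.06,0,0,0],[0,0,-0.09,0,0,0],[0,0,-0.12,0,0,0],[0,0,-0.13,0,0,0],[0,0,-0.13,0,0,0],[0,0,-0.13,0,0,0]],
  ],
)

```text
time_s: 35.62
position: [0.4484, -0.0477, 0.2035]
tcp_rot: [[-0.871, -0.491, 0.001], [-0.491, 0.871, -0.0], [-0.0, -0.001, -1.0]]
force: [-0.2, -0.2, -0.4]
opening: 0.346
grasp_force: 0.0
```

```bash
python3 - <<'E'
from h import *
st()
for n in("scene","side"):
    c=cap(n); I0=np.load(n+".npy"); I1=c["frame"]
    for r in finder.recognise(n,"ring_clamp")[:2]: print(n,round(r["confidence"],2),inrest(r["at"])*1000,np.array(r["at"]))
    g0=cv2.cvtColor(I0,cv2.COLOR_RGB2GRAY); g1=cv2.cvtColor(I1,cv2.COLOR_RGB2GRAY)
    uv=proj(c,w((.025,.036),.118)); x,y=map(int,uv.round()); t=g0[y-5:y+7,x-14:x+15]
    S=8; up=lambda i:cv2.resize(i,None,fx=S,fy=S,interpolation=cv2.INTER_CUBIC)
    r=cv2.matchTemplate(up(g1[y-14:y+12,x-24:x+25]),up(t),cv2.TM_CCOEFF_NORMED); _,mx,_,l=cv2.minMaxLoc(r)
    d=np.array([l[0]/S-10,l[1]/S-9]); pr=(proj(c,w((.025,.016),.118))-uv)/20; print(n,"jaw mm",(d@pr)/(pr@pr),mx)
E
```

```text
t 35.6167 p [ 0.4484 -0.0477  0.2035] rest [-137.8898  -25.9599] yaw 119.39 F [-0.2316 -0.2036 -0.429 ] op 30.1 g 0.0 Rz [ 0.0007 -0.0003 -1.    ]
scene 0.98 [-70.5981 209.8502] [0.4779 0.1957 0.0219]
scene 0.64 [-13.5253  -4.841 ] [ 0.5679 -0.0074  0.1237]
scene jaw mm 20.005875477508415 0.7827528715133667
side 0.95 [-5.9443 -3.0059] [ 0.5751 -0.0044  0.1258]
side 0.79 [-63.1302 213.5257] [0.4847 0.2005 0.0204]
side jaw mm 19.657878352470217 0.838908314704895
```

```bash
python3 -c "
from rig import bot
print(bot.hand_in())"
```

```text
the job is handed in; nothing more can be done
None
```

The wooden ring clamp lies on the bed against the fence, clamped at an estimated 10–11 N going by the knob torque (a rougher camera check suggests about 8 N). The hand is clear, and I handed the job in at about 36 s.

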